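# Pack up the flow calibration kit

### The arm

A 7-joint arm with a two-finger parallel gripper is mounted at the origin on the work surface. World frame = base frame: x ahead of the robot, y to its left, z up, the work surface at z = 0. Lengths are in mm, angles in rad, forces in N, time in s.
With the tool pointing down it reaches from about 400 to 875 mm from the base axis. Payload 4.4 kg.
Tool frame: the origin (TCP) lies midway between the tips of the shut fingers; the grasp point (between the pads) lies 19 mm behind it; z points along the fingers, y is the direction in which the jaws open and shut (so a half turn about z gives the same grasp; the last joint's range is limited). The gripper opens to 85 mm and grips with 20 to 120 N. Pads are 22 mm wide; open, the fingers measure 114 mm over their backs; the gripper's body (76 mm by 85 mm) begins 54 mm behind the grasp point. The pads swing forward as they close: fully open they stand 13 mm farther back than shut.
Start: joints at [-1.169, 0.628, 0.038, 1.517, -0.027, 0.996, -0.02], TCP at [293.079, 580.192, 194.913] pointing down, gripper open.
Joint ranges: [-3.06, 3.06], [-0.37, 2.12], [-1.25, 1.32], [0.18, 2.47], [-1.1, 4.24], [0.23, 1.98], [-2.94, 2.94]. Speed limits (rad/s): [2.57, 2.57, 3.14, 3.14, 3.14, 3.14, 3.14].

### API

Orientations are given as [roll, pitch, yaw] about the fixed x, y, z axes, in that order (R = Rz(yaw) Ry(pitch) Rx(roll)).
In Python, from cell import ctrl, vision gives the robot as it stands.
- The arm moves only by the tool play_rows, never from a script. Its arguments are lists of equal length, an entry for each row: "slide": the shift along the tool's x, y, z in mm, a list of three; "turn": the turn about the tool's z in rad; "fingers": the opening, from 0 (shut) to 1 (fully open). A call has 1 to 5 rows; each row is the pose to reach, as a shift and turn from the pose measured when the call began, along the tool's axes at that moment; what a row does not reach only later rows make up. A row lasts 1/8 s, in which the tool goes at most 62.5 mm and 10.7 degrees, less where a joint would pass 70% of its speed; a pose out of reach is approached as far as the arm can. A call with a gripper value outside its range is refused whole. The fingers move at their own pace and stop on an object; the grip force is fixed at half the most. Time passes only in rows, so rows that repeat a pose let the fingers close. It gives the time, the measured TCP pose, the force and the opening at its end, in the units of the state.
- ctrl.read_state(): the state, without advancing time (a new reading comes with each control period).
- vision.get_image(name): name is "scene" or "side" or "wrist"; returns (picture, depth): 400x640x3 uint8, blue, green, red; 400x640 float32, mm along the optical axis (not along the pixel's ray), 0 where there is no reading.
- vision.camera_params(name): a dict with "fx", "fy", "cx", "cy" (pixels), "dist_coeffs" ([k1, k2, p1, p2, k3] as OpenCV has them; the pictures are not rectified), "position" and "rotation" of the camera in the world. Camera axes: x right, y up, looking along -z (the intrinsics and any distortion apply to the point x, -y, -z); pixel columns grow to the right and rows downward; lengths in mm; the calibration is good to about 2 mm. A picture is of the moment at which its call begins: read the wrist's pose just before it. camera_params takes no time and is no camera call; for the wrist camera it gives the pose at the moment of the call.
- ctrl.finish_job(): hands the job in, once; it reports no verdict.
The state is a dict: "clock": time; "qpos": joint angles; "qd": joint speeds; "tau": joint torques, N m; "eef_pos": TCP position; "tool_rot": TCP orientation; "force": force on the tool from outside, world axes, zero at the start; "torque": the same for the moment, N m; "width": finger opening in mm.
Only numpy, scipy, OpenCV 4.12 (cv2) and the standard library are available. Lean on these libraries where they do the work, as an engineer would, in place of code of your own. Each camera call takes 0.05 s, during which the arm holds its last target.

### The job

The calibration job is over, so pack its kit into the open carrying case: slide back the cover of the accessory bay, put every steel hose adapter lying about into the bay, and slide the cover fully shut over them. Seat the white flow calibrator in its well, flat and display up, and when all is stowed lower the case lid fully closed without slamming it. Leave the bottle, the beaker and the screwdriver where they stand.

Things in the scene. Friction and masses are not known exactly. Their poses are not given: they have to be found in the camera images.
- case: Fixed open aluminium case with a dark moulded insert. Base 340 (x) x 234 (y) x 72 mm high, walls 6 mm. Origin: centre of its underside; x along its length away from the robot, y towards the lid hinge. Insert top 58 mm above the bench, rim 72 mm. Its -y half has the accessory bay (near the robot) and beyond it a flat deck that takes the opened cover; the +y half has the calibrator's well.
- bay (a point): Centre of the accessory bay's floor, at (-81, -59, 28) mm in the case, same axes. The bay is 158 mm long (x), 96 mm wide (y), 30 mm deep below the insert's top. Four adapters fit side by side on its floor, lying across it (along y); a pile of them blocks the cover.
- well (a point): Centre of the calibrator well's floor, at (0, 43, 32) mm in the case, same axes. The well is 150 mm long (x), 70 mm wide (y), 26 mm deep below the insert's top.
- cover (a joint): Sliding cover of the bay, a flat grey plate 166 x 104 x 4 mm, its top 62.5 mm above the bench. Value in m: 0 fully shut over the bay, growing along the case's +x to 0.160 at the open stop, where it is parked on the deck and all but the last 2 mm of the bay is uncovered. Starts at 0 to 0.06. Friction about 1.5 N.
- cover_grip (a point): Centre of the upright grip in the middle of the cover: 14 mm thick along the case's x, 50 mm wide along y, 24 mm tall on the plate (top 86.5 mm above the bench). This point is 10 mm below its top. It moves with the cover; axes as the case's.
- lid (a joint): Case lid, a shallow aluminium shell 340 x 234 x 36 mm, 0.45 kg. Value in rad: 0 fully closed, up to 1.9 as it opens. Starts at 1.6 to 1.8, a little past upright. The hinge line runs along the case's x at (0, 117, 72) mm in the case. The hinge is stiff (0.8 N m), so the lid stays where it is left and must be brought all the way down.
- lid_lip (a point): Centre of the black lift lip in the middle of the lid's free edge: 70 mm wide along the hinge, 26 mm long, 10 mm thick. In the lid's own axes (the case's when closed, turning with it) it is (0, -247, 9) mm from the hinge line's middle; the lip spans y -260 to -234, z 4 to 14 mm; the lid's outer face is at z = 36 mm.
- calibrator: Loose flow calibrator, a white box instrument with a grey belt line, 140 mm (x) by 60 mm (y) by 56 mm (z), 0.55 kg, with a dark display and six keys on top and two 9 mm brass stubs high on its +x end. Origin at the centre of its underside, z up, x along its length. Seated in its well, it stands 30 mm proud of the insert; either end may face the robot.
- adapter1: Loose steel hose adapter, 85 mm long, 0.12 kg: a round waist, 14 mm diameter and 45 mm long, between a hexagonal nut end (-x), 20 mm long and 24 mm across flats, and a round barbed end (+x), 20 mm long and 24 mm in diameter. Four alike; two to four are present. Origin at its middle, on its axis (12 mm above what it lies on); x along its length. Either end may lie either way.
- adapter2: Loose steel hose adapter, 85 mm long, 0.12 kg: a round waist, 14 mm diameter and 45 mm long, between a hexagonal nut end (-x), 20 mm long and 24 mm across flats, and a round barbed end (+x), 20 mm long and 24 mm in diameter. Four alike; two to four are present. Origin at its middle, on its axis (12 mm above what it lies on); x along its length. Either end may lie either way.
- adapter3: Loose steel hose adapter, 85 mm long, 0.12 kg: a round waist, 14 mm diameter and 45 mm long, between a hexagonal nut end (-x), 20 mm long and 24 mm across flats, and a round barbed end (+x), 20 mm long and 24 mm in diameter. Four alike; two to four are present. Origin at its middle, on its axis (12 mm above what it lies on); x along its length. Either end may lie either way.
- adapter4: Loose steel hose adapter, 85 mm long, 0.12 kg: a round waist, 14 mm diameter and 45 mm long, between a hexagonal nut end (-x), 20 mm long and 24 mm across flats, and a round barbed end (+x), 20 mm long and 24 mm in diameter. Four alike; two to four are present. Origin at its middle, on its axis (12 mm above what it lies on); x along its length. Either end may lie either way.
- bottle: Bystander: small closed bottle with a blue cap, 60 mm diameter, 110 mm high, standing. Origin at the centre of its underside.
- beaker: Bystander: empty glass beaker, 68 mm diameter, 70 mm high, standing. Origin at the centre of its underside.
- screwdriver: Bystander: screwdriver, 180 mm long, lying nearer the robot than the adapters. Origin at the middle of its underside, x along its length.
Things that resemble listed ones, but are neither listed nor needed, are in the scene too. Leave any turquoise look-alike of the adapter2 alone.

How it is judged (in metres and radians):
On the way, in this order (a step that is already met when the one before it is completed fails the run):
1. every adapter that is present lies in the accessory bay (x of adapter1 in the frame of bay between -0.08 and 0.08 m and y of adapter1 in the frame of bay between -0.05 and 0.05 m and z of each of adapter1, adapter2, adapter3, adapter4 in the frame of bay below 0.028 m and x of adapter2 in the frame of bay between -0.08 and 0.08 m and y of adapter2 in the frame of bay between -0.05 and 0.05 m and x of adapter3 in the frame of bay between -0.08 and 0.08 m and y of adapter3 in the frame of bay between -0.05 and 0.05 m and x of adapter4 in the frame of bay between -0.08 and 0.08 m and y of adapter4 in the frame of bay between -0.05 and 0.05 m), for 0.2 s.
2. the cover is slid fully shut over the adapters, the lid still open (all of step 1 and value of joint cover below 0.005 m and value of joint lid above 0.5 rad), for 0.2 s.
3. with the calibrator seated in its well, the lid is fully closed (all of step 1 and value of joint cover below 0.005 m and horizontal distance between calibrator and well below 0.01 m and z of calibrator in the frame of well below 0.004 m and angle between calibrator's own z axis and vertical below 0.06 rad and value of joint lid below 0.03 rad), for 0.2 s.
At the end, for the whole second after the job is handed in: Every adapter present lies in the bay (its middle under 28 mm above the floor), the cover is within 5 mm of shut, the calibrator is flat in its well (10 mm of its centre, within 4 mm of the floor, tilt under 0.06 rad), the lid is closed to under 0.03 rad, all at rest (all of step 3 and linear speed of calibrator below 0.02 m/s); the robot touches nothing.
It fails at once if the lid is slammed (falls or is driven shut faster than 2.5 rad/s) (velocity of joint lid below -2.5 rad/s).
It fails at once if the bottle, the beaker or the screwdriver is moved more than 30 mm (distance of any of bottle, beaker, screwdriver from where it was at the start of the episode above 0.03 m).
It fails at once if the bottle or the beaker is tipped (angle between any of bottle, beaker's own z axis and vertical above 0.4 rad).
Of adapter1, adapter2, adapter3, adapter4 only 2 to 4 are there at a start; the rules pass over those that are not, and their reading is None.
At some moment in a run one of adapter1, adapter2, adapter3, adapter4 may be knocked a few centimetres aside while the robot is not near it.
Once in a run the grip may slacken for a moment while it holds something.
It also fails if it takes over 200 s, if anything falls off the work surface, if the arm or the gripper's body presses on something with over 40 N, if the wrist force passes 120 N, or if a joint passes its speed limit or range.

## Working session

There is one attempt and no reset: what is moved stays moved. The work goes in short steps, Python scripts to look and compute and a tool call to move; the robot and the scene stay as the last step left them, time stands still between calls to the robot, and variables do not carry over. Pictures are saved under pics/ and viewed, and the job is handed in when it is done.

Besides the shell and the picture viewer there is one more tool, called after "Request:" as name(argument=value, ...) on one line, values as JSON. play_rows: Moves the arm, as the interface text tells. Its arguments: {"type":"object","properties":{"slide":{"type":"array"},"turn":{"type":"array"},"fingers":{"type":"array"}},"required":["slide","turn","fingers"]}

```bash
ls -la; mkdir -p pics; python3 - <<'E'
from cell import ctrl, vision
import cv2
s=ctrl.read_state(); print({k:s[k] for k in s})
for n in ['scene','side','wrist']:
    im,d=vision.get_image(n); cv2.imwrite(f'pics/{n}0.png',im)
    print(n,vision.camera_params(n))
E
```

```text
total 12
drwxr-xr-x  3 agent agent 4096 Dec  7 06:12 .
drwxr-xr-x 23 root  root  4096 Dec  7 06:12 ..
drwxr-xr-x  2 agent agent 4096 Dec  7 06:12 pics
{'clock': 0.0, 'qpos': array([-1.16879475,  0.62941099,  0.03844393,  1.51836439, -0.02698505,
        0.9962908 , -0.01998785]), 'qd': array([-0.00062869,  0.00014837, -0.00034914,  0.00022223,  0.00058855,
        0.0003762 , -0.00090969]), 'tau': array([ 1.76813792e-04, -5.63396752e+01,  1.22621287e+00, -1.93447226e+01,
        1.09661461e-02,  1.02266928e-02,  1.36849030e-05]), 'eef_pos': array([292.76712927, 579.55128214, 193.94832119]), 'tool_rot': array([-3.13963776e+00,  4.28105262e-05,  2.67380988e+00]), 'force': array([-0.57902722,  0.17256646, -0.25492869]), 'torque': array([ 0.06503812, -0.02157153, -0.0204105 ]), 'width': 85.32517225588269}
scene {'fx': 463.65106736282735, 'fy': 463.65106736282735, 'cx': 325.8907932742842, 'cy': 206.1843139158804, 'dist_coeffs': array([-0.01755113,  0.        ,  0.        ,  0.        ,  0.        ]), 'position': array([1312.40659057,  -61.7636215 ,  770.98001827]), 'rotation': array([ 0.8427767 , -0.00277479,  1.58683415])}
side {'fx': 509.45335429219665, 'fy': 509.45335429219665, 'cx': 315.80663465043114, 'cy': 200.92876427178493, 'dist_coeffs': array([-0.15902663,  0.        ,  0.        ,  0.        ,  0.        ]), 'position': array([  60.69708594, -745.4011813 ,  904.5826044 ]), 'rotation': array([ 0.78383062,  0.01084329, -0.65326529])}
wrist {'fx': 276.4717692981835, 'fy': 276.4717692981835, 'cx': 316.6771470938417, 'cy': 202.32304505867552, 'dist_coeffs': array([-0.00087516,  0.        ,  0.        ,  0.        ,  0.        ]), 'position': array([217.9044632 , 619.0830099 , 374.66310956]), 'rotation': array([-0.33295994,  0.00208849,  1.10423502])}
```

View pics/scene0.png

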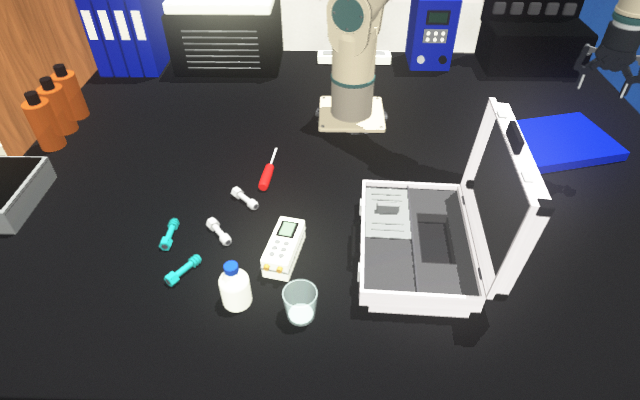

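View pics/side0.png

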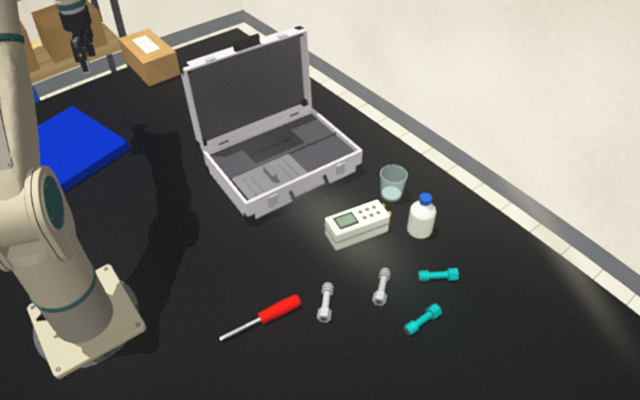

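View pics/wrist0.png

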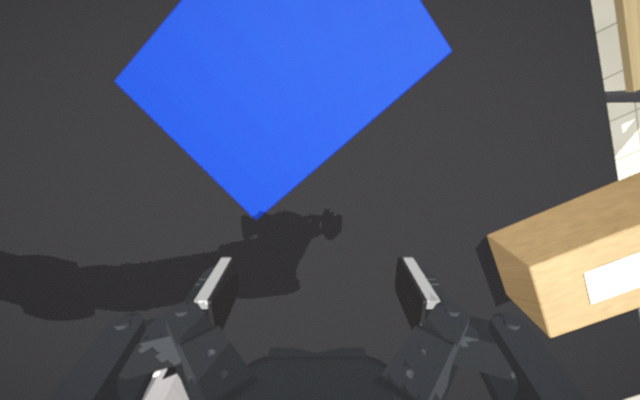

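The scene picture shows two steel adapters at (244,198) and (219,231), and two turquoise look-alikes at (170,234) and (183,270). The calibrator is at (284,248), display end towards the robot. The cover is near shut at (388,212), its grip at about (388,208). The bottle is at (235,287), the beaker at (300,302) and the screwdriver at (268,170). The wrist view shows only the blue mat.

```bash
cat > h.py <<'E'
import numpy as np, cv2
from scipy.spatial.transform import Rotation as Ro
from cell import ctrl, vision
def K(c): return np.array([[c['fx'],0,c['cx']],[0,c['fy'],c['cy']],[0,0,1.]])
def rays(c,px):
    px=np.asarray(px,float).reshape(-1,1,2)
    u=cv2.undistortPoints(px,K(c),np.asarray(c['dist_coeffs'],float)).reshape(-1,2)
    d=np.c_[u[:,0],-u[:,1],-np.ones(len(u))]
    return np.asarray(c['position']), Ro.from_euler('xyz',c['rotation']).apply(d)
def onz(c,px,z):
    p,d=rays(c,px); return p+d*((z-p[2])/d[:,2])[:,None]
def bydepth(c,px,dep):
    p,d=rays(c,px); px=np.asarray(px).reshape(-1,2).astype(int)
    return p+d*dep[px[:,1],px[:,0]][:,None]
def cloud(c,mask,dep):
    ys,xs=np.nonzero(mask&(dep>0)); return bydepth(c,np.c_[xs,ys],dep),np.c_[xs,ys]
def proj(c,P):
    R=Ro.from_euler('xyz',c['rotation']); q=R.inv().apply(np.atleast_2d(P)-c['position'])
    q=q*[1,-1,-1]
    return cv2.projectPoints(q,np.zeros(3),np.zeros(3),K(c),np.asarray(c['dist_coeffs'],float))[0].reshape(-1,2)
def crop(im,x0,y0,x1,y1,f,name):
    cv2.imwrite(name,cv2.resize(im[y0:y1,x0:x1],None,fx=f,fy=f,interpolation=cv2.INTER_CUBIC))
def tool():
    s=ctrl.read_state(); return s['eef_pos'],Ro.from_euler('xyz',s['tool_rot']),s
def delta(target,yaw=None):
    """shift in tool axes (mm) and turn to reach target; yaw = world angle of the tool's y (jaw) axis, mod pi"""
    p,R,s=tool(); d=R.inv().apply(np.asarray(target)-p)
    t=None
    if yaw is not None:
        y=R.apply([0,1,0]); cur=np.arctan2(y[1],y[0])
        dw=(yaw-cur+np.pi/2)%np.pi-np.pi/2   # world ccw
        t=-dw
    print('tcp',p.round(1),'rot',s['tool_rot'].round(3),'q7',s['qpos'][6].round(2),'F',s['force'].round(1),'w',round(s['width'],1),'t',round(s['clock'],2)); print('slide',d.round(1),'turn',t)
E
python3 - <<'E'
from h import *
for n in ['scene','side']:
    im,d=vision.get_image(n); c=vision.camera_params(n)
    np.savez(f'pics/{n}0.npz',im=im,d=d)
    hsv=cv2.cvtColor(im,cv2.COLOR_BGR2HSV)
    P,px=cloud(c,np.ones(d.shape,bool),d)
    tab=P[(abs(P[:,2])<8)]; print(n,'table z med',np.median(tab[:,2]))
    m=(hsv[...,1]<60)&(hsv[...,2]>110)
    H=np.zeros(d.shape);H[px[:,1],px[:,0]]=P[:,2]
    X=np.zeros(d.shape);X[px[:,1],px[:,0]]=P[:,0]
    Y=np.zeros(d.shape);Y[px[:,1],px[:,0]]=P[:,1]
    m&=(H>5)&(H<100)&(X>250)&(X<1000)&(abs(Y)<600)
    k,l,st,ce=cv2.connectedComponentsWithStats(m.astype(np.uint8))
    for i in range(1,k):
        if st[i,4]>60:
            q=l==i; A=np.c_[X[q],Y[q],H[q]]
            print(st[i],ce[i].round(),'min',A.min(0).round(),'max',A.max(0).round(),'mean',A.mean(0).round())
sc=np.load('pics/scene0.npz')['im']; crop(sc,150,140,330,330,4,'pics/c1.png'); crop(sc,340,90,560,330,3,'pics/c2.png')
E
```

```text
scene table z med -1.0425192782422528
[  357   176   154   142 13564] [417. 251.] min [427.  -7.   5.] max [784. 275. 100.] mean [642. 120.  59.]
[230 187  28  23 228] [244. 198.] min [ 403. -318.    6.] max [ 471. -243.   27.] mean [ 438. -279.   17.]
[206 217  25  29 257] [218. 231.] min [ 515. -356.    5.] max [ 595. -289.   26.] mean [ 557. -320.   17.]
[ 260  217   46   65 1873] [283. 248.] min [ 546. -208.    5.] max [ 697. -120.   60.] mean [ 634. -162.   46.]
[ 219  269   33   43 1059] [235. 291.] min [ 719. -278.    5.] max [ 771. -220.   97.] mean [ 758. -243.   55.]
[ 281  279   36   47 1254] [299. 301.] min [ 738. -153.    5.] max [806. -87.  72.] mean [ 770. -119.   43.]
side table z med -0.41110290447988973
[ 196   95  166  124 6591] [275. 166.] min [425. -14.   5.] max [779. 284. 100.] mean [566.  97.  58.]
[380 165  28  35 760] [392. 181.] min [ 733. -156.    5.] max [802. -88.  72.] mean [ 766. -122.   45.]
[ 324  200   66   49 2027] [356. 224.] min [ 538. -209.    5.] max [ 685. -118.   62.] mean [ 603. -174.   45.]
[407 200  29  38 790] [421. 219.] min [ 705. -281.    5.] max [ 762. -223.   97.] mean [ 722. -261.   54.]
[373 268  17  37 326] [382. 286.] min [ 509. -359.    5.] max [ 587. -289.   27.] mean [ 546. -325.   18.]
[317 282  16  40 352] [325. 301.] min [ 392. -318.    5.] max [ 465. -243.   27.] mean [ 428. -282.   18.]
[238 318  23  13  74] [249. 324.] min [ 250. -234.    7.] max [ 299. -224.   19.] mean [ 274. -229.   14.]
```

View pics/c1.png

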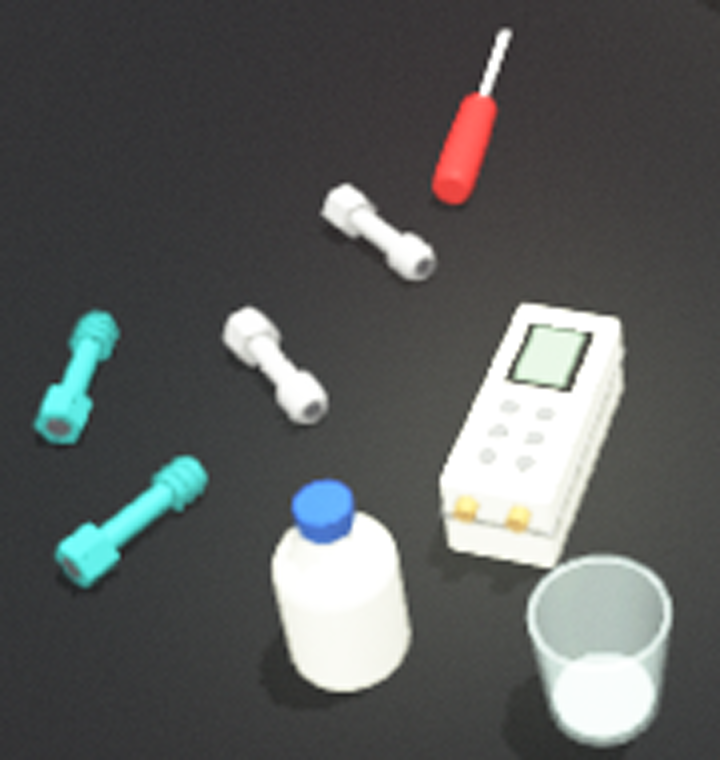

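View pics/c2.png

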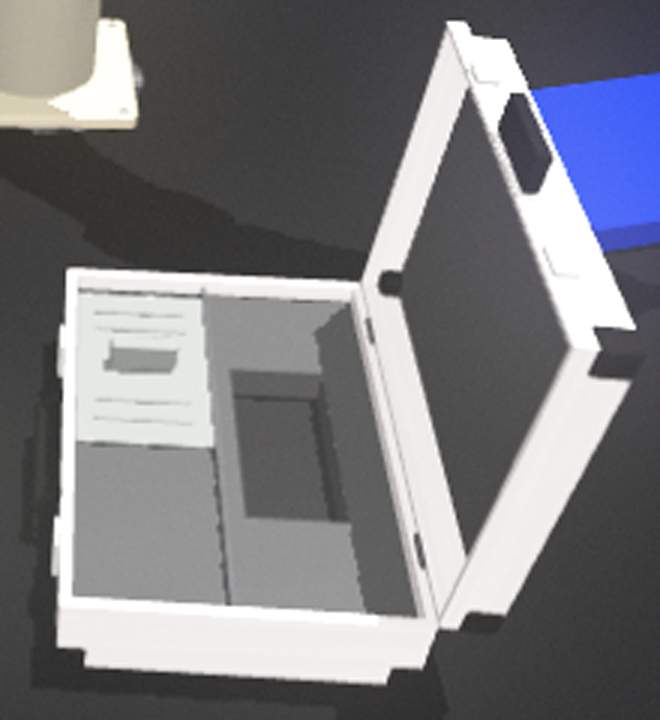

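```bash
python3 - <<'E'
from h import *
for n in ['scene','side']:
    z=np.load(f'pics/{n}0.npz'); im,d=z['im'],z['d']; c=vision.camera_params(n)
    P,px=cloud(c,np.ones(d.shape,bool),d)
    box=(P[:,0]>350)&(P[:,0]<850)&(P[:,1]>-60)&(P[:,1]<400)
    q=P[box&(P[:,2]>68)&(P[:,2]<76)]
    r=cv2.minAreaRect(q[:,:2].astype(np.float32)); print(n,'rim',np.round(r[0]),np.round(r[1]),r[2])
    hi,lo=q[:,:2].max(0),q[:,:2].min(0);print(lo,hi)
    # -y rim line
    # direction estimation via -y rim: for x bins, min y
    for x in range(430,790,30):
        s=q[(q[:,0]>x)&(q[:,0]<x+30)]
        if len(s)>5: print(x+15,len(s),s[:,1].min().round(1),end='; ')
    print()
    L=P[box&(P[:,2]>90)]; print('high pts', L.min(0).round(),L.max(0).round())
    top=L[(L[:,2]>L[:,2].max()-15)&(L[:,1]>150)]; print('top edge',top.min(0).round(),top.max(0).round(),len(top))
    # lid inner face plane
    f=P[box&(P[:,2]>120)&(P[:,2]<280)&(P[:,1]>180)]; m=f.mean(0); u,s,v=np.linalg.svd(f-m,full_matrices=False); print('lid plane n',v[2],s/np.sqrt(len(f)),m)
    g=P[box&(P[:,2]>80)&(P[:,2]<95)&(P[:,1]<150)]; print('grip',len(g),g.mean(0).round(1) if len(g) else '',g.min(0).round(),g.max(0).round())
E
```

```text
scene rim [606. 138.] [270. 344.] 87.07865905761719
[428.28413695  -4.37021747] [784.13017877 273.69451606]
445 267 12.6; 475 135 11.2; 505 143 10.0; 535 205 8.6; 565 157 5.3; 595 176 4.0; 625 189 2.7; 655 211 1.4; 685 213 -1.7; 715 219 -2.9; 745 148 -4.0; 775 491 -4.4; 
high pts [439. 229.  90.] [786. 299. 333.]
top edge [577. 256. 318.] [649. 271. 333.] 257
lid plane n [-0.05740748 -0.99687126  0.0543329 ] [121.0792712   42.66925548   8.35696984] [631.22914045 267.54703167 197.332796  ]
grip 117 [533.5  65.3  83.8] [524.  42.  80.] [540.  89.  88.]
side rim [601. 133.] [275. 342.] 86.84884643554688
[425.95414557  -9.44596531] [776.26738789 279.21137223]
445 225 9.8; 475 133 1.8; 505 128 5.7; 535 148 6.6; 565 111 1.8; 595 126 0.2; 625 110 0.2; 655 103 -1.1; 685 113 -3.3; 715 97 -8.1; 745 111 -9.4; 775 163 -6.1; 
high pts [437.  62.  90.] [783. 299. 332.]
top edge [573. 252. 317.] [643. 271. 332.] 179
lid plane n [ 0.05907927  0.9961216  -0.06520274] [102.30867804  46.22075704   5.98697417] [606.32763905 270.5285232  202.75213351]
grip 86 [525.7  60.5  85.1] [519.  38.  80.] [533.  88.  91.]
```

Choices: two steel (white-grey) adapters, at (244,198) and (219,231). The turquoise pair at (170,234) and (183,270) is rejected, as the crop confirms. The case is at about (603, 119) with yaw about -0.053, and the cover is almost shut with its grip near (529, 63).

Next I raise the arm and go round the lid.

```bash
python3 - <<'E'
from h import *
delta([360,330,400],-0.053)
E
```

```text
tcp [292.9 579.9 194.5] rot [-3.141 -0.     2.674] q7 -0.02 F [-1.2 -0.  -1. ] w 85.7 t 0.25
slide [-172.6 -193.  -205.4] turn 1.1559854065169486
```

Request:
play_rows(slide=[[0,0,-60],[0,0,-120],[-30,-30,-165],[-70,-75,-200],[-110,-120,-205]], turn=[0,0,0.15,0.3,0.45], fingers=[1,1,1,1,1])

```text
clock: 0.88
eef_pos: [336.8, 427.3, 401.2]
tool_rot: [3.138, -0.001, 2.22]
force: [1.2, 0.2, 0.1]
width: 85.1
```

```bash
python3 - <<'E'
from h import *
delta([380,250,400],-0.053)
E
```

```text
tcp [336.8 427.3 401.2] rot [ 3.138e+00 -1.000e-03  2.220e+00] q7 -0.25 F [1.2 0.2 0.1] w 85.1 t 0.88
slide [-167.3  -72.8    0.8] turn 0.7021782967656268
```

Request:
play_rows(slide=[[-62,-21,0],[-123,-41,0],[-184,-62,0],[-246,-82,0],[-307,-103,0]], turn=[0.15,0.3,0.45,0.6,0.7], fingers=[1,1,1,1,1])

```text
clock: 1.5
eef_pos: [436.9, 129.9, 400.8]
tool_rot: [3.139, -0.004, 1.517]
force: [1.7, 0.2, -0.8]
width: 85.3
```

```bash
python3 - <<'E'
from h import *
im,d=vision.get_image('wrist'); cv2.imwrite('pics/w1.png',im)
delta([529,63,160],-0.053)
E
```

```text
tcp [439.2 119.5 401.3] rot [3.136e+00 2.000e-03 1.501e+00] q7 -0.3 F [ 1.7 -6.9 -0. ] w 85.4 t 1.55
slide [-49.6  92.1 242. ] turn -0.016814252503016158
```

View pics/w1.png

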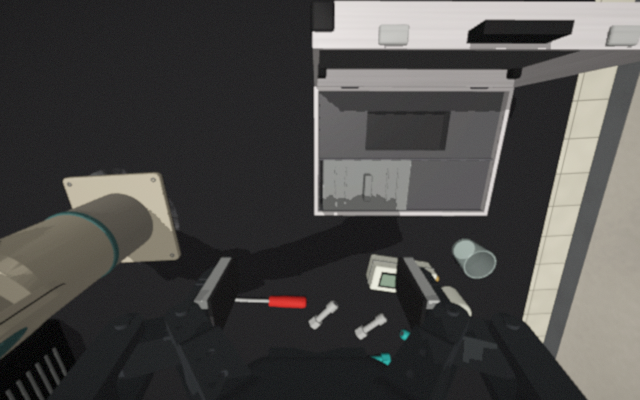

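The wrist picture shows the cover's grip at (367,185), the well at (407,130), and steel adapters at (323,314) and (370,326). The calibrator is at (383,275) and the beaker at (474,257). Now I measure the case from this view.

```bash
cat > case.py <<'E'
from h import *
def run():
    c=vision.camera_params('wrist'); im,d=vision.get_image('wrist')
    P,px=cloud(c,np.ones(d.shape,bool),d)
    tb=P[(abs(P[:,2])<10)&(P[:,1]<-20)]; print('table z',np.median(tb[:,2]).round(2))
    box=(P[:,0]>400)&(P[:,0]<820)&(P[:,1]>-40)&(P[:,1]<260)
    q=P[box&(P[:,2]>68)&(P[:,2]<77)]
    r=[]
    a=[]; 
    for x in range(450,760,10):
        s=q[(q[:,0]>x)&(q[:,0]<x+10)&(q[:,1]<60)]
        if len(s)>2: a.append((x+5,s[:,1].min(),s[:,1].max()))
    a=np.array(a); print('-y rim outer fit',np.polyfit(a[:,0]-603,a[:,1],1),'inner',np.polyfit(a[:,0]-603,a[:,2],1),len(a))
    a=[]
    for y in range(30,200,10):
        s=q[(q[:,1]>y)&(q[:,1]<y+10)]
        l=s[s[:,0]<500];rr=s[s[:,0]>700]
        if len(l) and len(rr): a.append((y+5,l[:,0].min(),rr[:,0].max()))
    a=np.array(a); print('x ends at y=119',np.polyfit(a[:,0]-119,a[:,1],1),np.polyfit(a[:,0]-119,a[:,2],1))
    g=P[box&(P[:,2]>80)&(P[:,2]<95)&(P[:,1]<130)]; print('grip',len(g),g.mean(0).round(1),g.min(0).round(1),g.max(0).round(1))
    b=P[box&(P[:,2]>80)&(P[:,2]<95)&(P[:,1]<130)]
    w=P[box&(P[:,2]>24)&(P[:,2]<40)&(P[:,1]>100)]
    if len(w): print('well floor',w.min(0).round(1),w.max(0).round(1),w.mean(0).round(1))
    pl=P[box&(P[:,2]>60.5)&(P[:,2]<66)&(P[:,1]<125)]
    return c,im,d
if __name__=='__main__': run()
E
python3 case.py
```

```text
table z 1.94
-y rim outer fit [-0.05359405  6.10642584] inner [-0.08000119 15.47919712] 31
x ends at y=119 [5.49235023e-02 4.32915280e+02] [5.33487461e-02 7.73203749e+02]
grip 208 [528.7  69.4  87.3] [521.4  43.8  80.2] [536.7  92.9  90.7]
well floor [437.  100.2  27.3] [682.4 247.3  40. ] [607.  165.7  33.6]
```

Request:
play_rows(slide=[[-15,22,60],[-30,45,120],[-45,75,170],[-53,89,190],[-53,89,190]], turn=[-0.02,-0.02,-0.02,-0.02,-0.02], fingers=[1,1,1,1,1])

```text
clock: 2.22
eef_pos: [523.7, 64.4, 209.6]
tool_rot: [3.141, 0.001, 1.524]
force: [-0.4, 0.3, 0.2]
width: 85.4
```

```bash
python3 - <<'E'
from h import *
c=vision.camera_params('wrist');im,d=vision.get_image('wrist'); cv2.imwrite('pics/w2.png',im)
P,px=cloud(c,np.ones(d.shape,bool),d)
g=P[(P[:,2]>83)&(P[:,2]<95)&(P[:,1]<130)&(P[:,1]>20)&(P[:,0]>440)&(P[:,0]<700)]; 
r=cv2.minAreaRect(g[:,:2].astype(np.float32)); print(len(g),r,g.mean(0))
delta([528.5,66,79],-0.0535)
E
```

```text
505 ((529.74267578125, 67.91026306152344), (49.32166290283203, 12.768206596374512), 87.36793518066406) [529.61392042  69.03532003  87.710644  ]
tcp [524.   65.3 211. ] rot [3.139 0.    1.525] q7 0.04 F [ 0.6 -0.1 -0. ] w 85.6 t 2.27
slide [  0.9   4.2 132. ] turn 0.00818127439624905
```

View pics/w2.png

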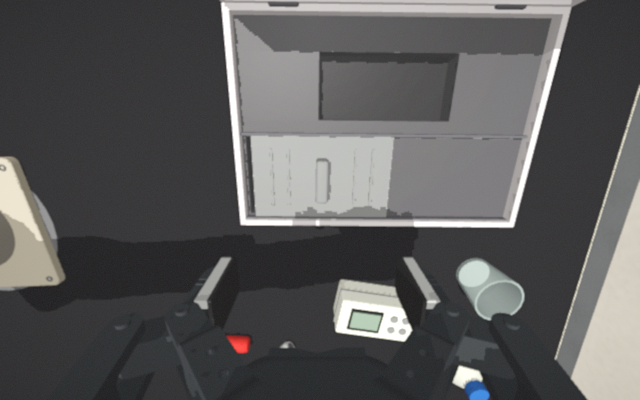

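Request:
play_rows(slide=[[1,5,50],[1,5,100],[1,5,130],[1,5,142],[1,5,142]], turn=[0,0,0,0,0], fingers=[1,1,1,1,0])

```text
clock: 2.9
eef_pos: [529.7, 66.8, 69.9]
tool_rot: [3.138, -0.001, 1.526]
force: [0.1, -0.3, -0.3]
width: 69.9
```

Request:
play_rows(slide=[[0,0,0],[0,0,0],[0,0,0],[0,0,0]], turn=[0,0,0,0], fingers=[0,0,0,0])

```text
clock: 3.4
eef_pos: [529.9, 66.8, 70.1]
tool_rot: [3.138, -0.001, 1.526]
force: [-0.7, -0.8, 0.3]
width: -0.2
```

```bash
python3 - <<'E'
from h import *
delta([523,66,67],-0.0535)
E
```

```text
tcp [529.9  66.8  70.1] rot [ 3.138e+00 -1.000e-03  1.526e+00] q7 0.15 F [-0.7 -0.8  0.3] w -0.2 t 3.4
slide [-1.1 -6.9  3.1] turn 0.009050066667465773
```

The fingers shut on nothing (width -0.2), so I look.

```bash
python3 - <<'E'
from h import *
for n in ['wrist','scene','side']:
    im,d=vision.get_image(n)
    if n=='scene': crop(im,340,90,560,330,3,'pics/s3.png')
    elif n=='side': crop(im,180,90,400,240,3.5,'pics/d3.png')
    else: cv2.imwrite('pics/w3.png',im)
E
```

```text
(no output)
```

View pics/s3.png

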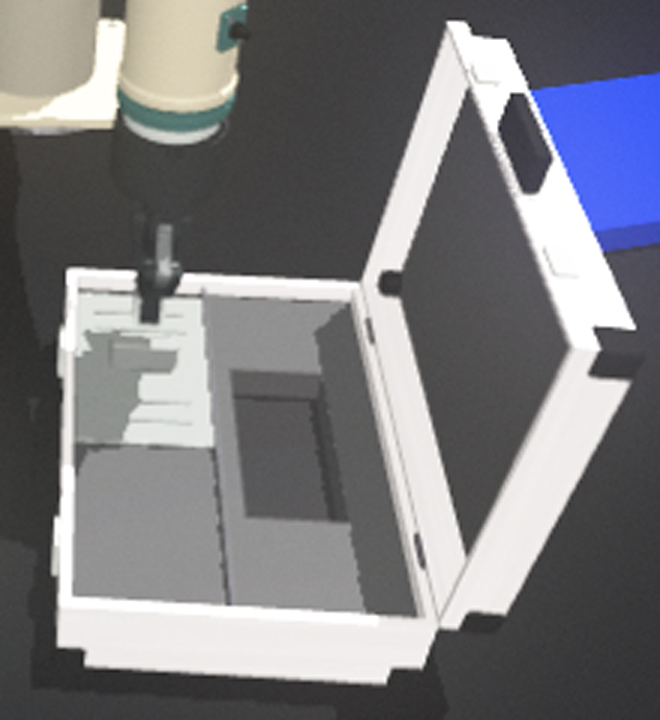

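View pics/d3.png

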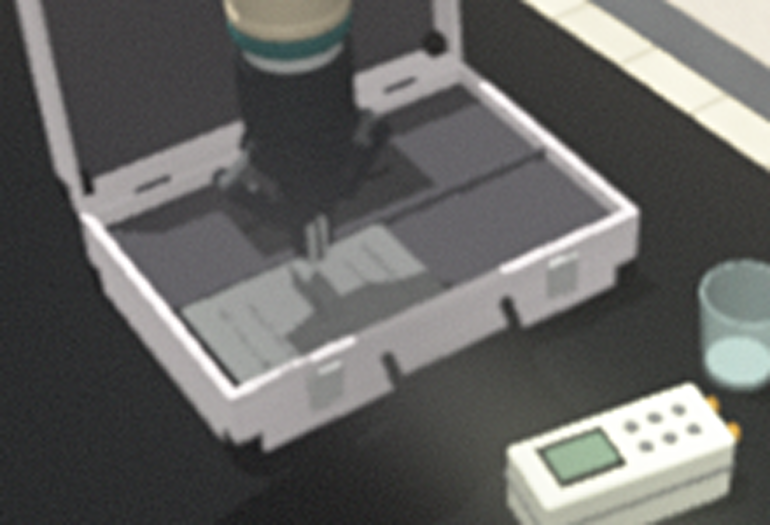

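View pics/w3.png

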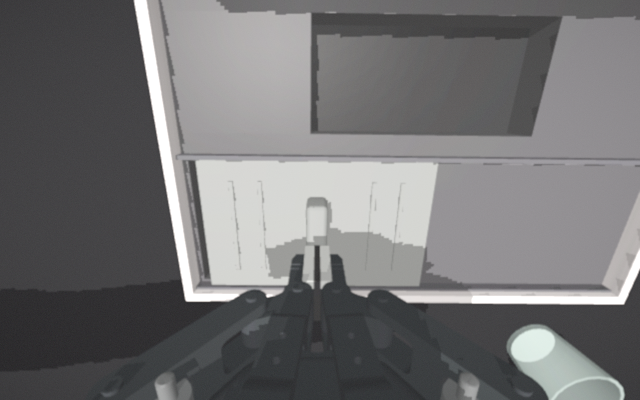

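```bash
python3 - <<'E'
from h import *
c1=vision.camera_params('scene');c2=vision.camera_params('side');cw=vision.camera_params('wrist')
p1,d1=rays(c1,[[390,197]]);p2,d2=rays(c2,[[269.5,163]])
d1=d1[0];d2=d2[0]
A=np.c_[d1,-d2];t=np.linalg.lstsq(A,p2-p1,rcond=None)[0];print(p1+t[0]*d1,p2+t[1]*d2)
print('proj tcp',[proj(c,[529.9,66.8,70]) for c in (c1,c2,cw)])
print('proj grip',[proj(c,[529.9,67,86]) for c in (c1,c2,cw)])
for c,n in((c1,'scene'),(c2,'side'),(cw,'wrist')): print(onz(c,{'scene':[[390,197]],'side':[[269.5,163]],'wrist':[[317,238]]}[n],70))
print(ctrl.read_state()['qpos'])
E
```

```text
[529.901736    69.62971468 103.11841422] [530.97624764  67.31339945 101.40374915]
proj tcp [array([[387.36328792, 208.09810332]]), array([[270.19450302, 172.97369876]]), array([[316.62444976, 232.5315854 ]])]
proj grip [array([[388.10211769, 202.78836323]]), array([[269.6696977 , 168.03936156]]), array([[316.68458586, 242.64013594]])]
[[491.09830764  76.14534442  70.        ]]
[[549.36384428  99.08998901  70.        ]]
[[529.98289973  62.44732948  70.        ]]
[-0.39483169  0.66895262  0.33097751  1.96406853 -0.38525978  0.56608244
  0.15302915]
```

```bash
python3 - <<'E'
from h import *
c=vision.camera_params('wrist'); im,d=vision.get_image('wrist')
for v in range(200,340,6): print(v, d[v,[310,317,322,326]].round(0), bydepth(c,[[310,v],[326,v]],d).round(0).tolist())
print(c['position'],c['rotation'])
crop(im,230,170,400,340,4,'pics/w3c.png')
E
```

```text
200 [185. 186. 185. 192.] [[527.0, 93.0, 75.0], [537.0, 91.0, 68.0]]
206 [176. 175. 175. 176.] [[527.0, 92.0, 85.0], [537.0, 92.0, 85.0]]
212 [175. 174. 174. 174.] [[527.0, 89.0, 87.0], [537.0, 89.0, 88.0]]
218 [175. 175. 175. 176.] [[526.0, 86.0, 88.0], [537.0, 85.0, 87.0]]
224 [176. 175. 177. 178.] [[526.0, 82.0, 88.0], [536.0, 81.0, 87.0]]
230 [178. 177. 178. 179.] [[526.0, 77.0, 88.0], [536.0, 77.0, 87.0]]
236 [179. 179. 180. 181.] [[526.0, 73.0, 88.0], [536.0, 72.0, 87.0]]
242 [180. 180. 181. 183.] [[526.0, 69.0, 88.0], [536.0, 67.0, 86.0]]
248 [152. 152. 152. 152.] [[527.0, 79.0, 115.0], [535.0, 78.0, 115.0]]
254 [146. 145. 145. 145.] [[527.0, 79.0, 121.0], [535.0, 79.0, 122.0]]
260 [141. 140. 140. 140.] [[527.0, 79.0, 127.0], [535.0, 78.0, 127.0]]
266 [134. 135. 134. 134.] [[527.0, 80.0, 134.0], [535.0, 79.0, 133.0]]
272 [130. 130. 129. 129.] [[527.0, 79.0, 138.0], [535.0, 79.0, 139.0]]
278 [125. 126. 125. 125.] [[527.0, 79.0, 143.0], [534.0, 79.0, 143.0]]
284 [124. 125. 123. 119.] [[527.0, 77.0, 145.0], [534.0, 80.0, 149.0]]
290 [115. 125. 116. 116.] [[527.0, 80.0, 154.0], [534.0, 80.0, 153.0]]
296 [113. 125. 114. 112.] [[527.0, 79.0, 156.0], [534.0, 80.0, 157.0]]
302 [109. 127. 114. 108.] [[528.0, 79.0, 160.0], [534.0, 80.0, 161.0]]
308 [110. 129. 116. 105.] [[527.0, 76.0, 160.0], [534.0, 80.0, 164.0]]
314 [116. 129. 118. 101.] [[527.0, 70.0, 156.0], [534.0, 80.0, 168.0]]
320 [118. 131. 118. 101.] [[527.0, 66.0, 155.0], [534.0, 79.0, 169.0]]
326 [119. 312. 119. 100.] [[527.0, 63.0, 155.0], [533.0, 77.0, 170.0]]
332 [119. 314. 119. 118.] [[527.0, 61.0, 156.0], [533.0, 61.0, 157.0]]
338 [116. 318. 119. 116.] [[527.0, 60.0, 159.0], [533.0, 60.0, 159.0]]
[533.04696194 152.01131919 250.38058928] [-0.33274258 -0.00321146 -0.04326478]
```

View pics/w3c.png

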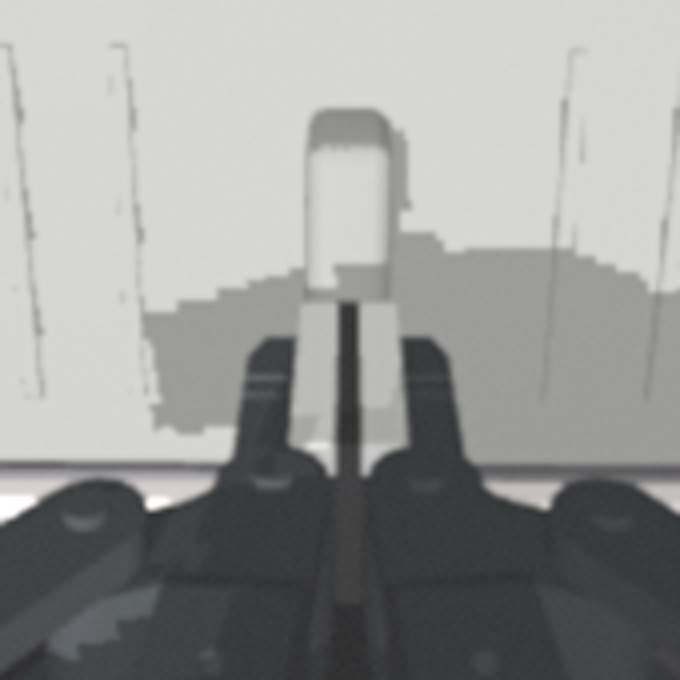

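Wrist depth puts the shut fingertips at z of about 110, and triangulation gives 102. The reported TCP is 70, so the real tips are some 30-40 mm higher than reported and closed above the grip. I open, go down 30 mm and close again.

Request:
play_rows(slide=[[0,0,-5],[0,0,-5],[0,0,-5],[0,0,15],[0,0,28]], turn=[0,0,0,0,0], fingers=[1,1,1,1,1])

```text
clock: 4.22
eef_pos: [529.5, 66.9, 41.1]
tool_rot: [3.139, -0.001, 1.526]
force: [0.1, 0.1, 0.2]
width: 85.2
```

Request:
play_rows(slide=[[0,0,0],[0,0,0],[0,0,0],[0,0,0],[0,0,0]], turn=[0,0,0,0,0], fingers=[0,0,0,0,0])

```text
clock: 4.85
eef_pos: [529.9, 66.9, 41.8]
tool_rot: [3.138, -0.001, 1.526]
force: [-0.1, 0.3, 5.0]
width: 12.1
```

Gripped at width 12, which fits the 14 mm grip. Now I slide the cover open.

Request:
play_rows(slide=[[0,15,0],[0,40,0],[-1,65,0],[-1,90,0],[-1,115,0]], turn=[0,0,0,0,0], fingers=[0,0,0,0,0])

```text
clock: 5.48
eef_pos: [644.0, 60.5, 41.8]
tool_rot: [3.141, -0.001, 1.525]
force: [-1.2, -0.4, 0.7]
width: 12.2
```

Request:
play_rows(slide=[[0,15,0],[0,28,0],[0,38,0],[0,44,0],[0,44,0]], turn=[0,0,0,0,0], fingers=[0,0,0,0,0])

```text
clock: 6.1
eef_pos: [678.1, 58.6, 41.7]
tool_rot: [-3.122, -0.001, 1.525]
force: [-21.4, 0.4, 19.0]
width: 11.9
```

Against the stop: x is 678, where 519 + 160 was expected. Release and rise.

Request:
play_rows(slide=[[0,-4,0],[0,-4,0],[0,-4,0],[0,-4,0],[0,-4,-10]], turn=[0,0,0,0,0], fingers=[1,1,1,1,1])

```text
clock: 6.72
eef_pos: [673.8, 58.7, 51.3]
tool_rot: [-3.121, -0.001, 1.525]
force: [-0.1, 0.5, 1.0]
width: 85.5
```

Request:
play_rows(slide=[[0,0,-60],[0,0,-110],[-20,-30,-150],[-60,-50,-160],[-80,-70,-160]], turn=[0,0,0,0,0], fingers=[1,1,1,1,1])

```text
clock: 7.35
eef_pos: [603.8, -21.4, 215.2]
tool_rot: [-3.125, 0.0, 1.522]
force: [-0.5, 0.1, 0.4]
width: 85.2
```

```bash
python3 - <<'E'
from h import *
c=vision.camera_params('wrist');im,d=vision.get_image('wrist'); cv2.imwrite('pics/w4.png',im)
P,px=cloud(c,np.ones(d.shape,bool),d)
g=P[(P[:,2]>83)&(P[:,2]<95)&(P[:,1]<130)&(P[:,1]>20)&(P[:,0]>600)&(P[:,0]<750)]; 
print(len(g),cv2.minAreaRect(g[:,:2].astype(np.float32)) if len(g) else '')
delta([440,-280,150])
E
```

```text
667 ((678.18017578125, 60.06139373779297), (49.11256790161133, 14.063203811645508), 86.56501007080078)
tcp [600.2 -24.1 214.7] rot [-3.121e+00  2.000e-03  1.519e+00] q7 0.19 F [-2.2 -2.2 -0.4] w 85.3 t 7.4
slide [-263.7 -145.3   68.2] turn None
```

View pics/w4.png

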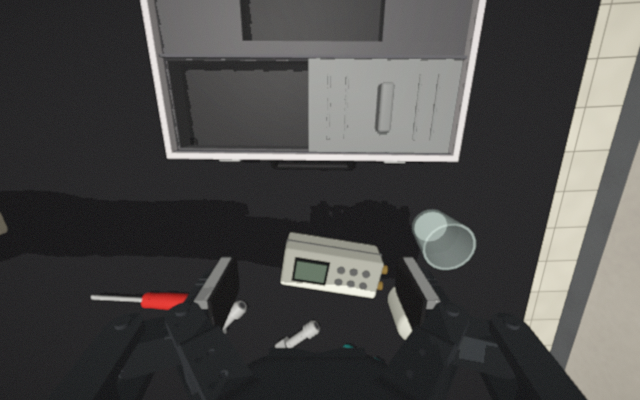

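The cover is open: bay at (240,105), grip at (385,107). Next I move to view the adapters, shutting the fingers for a touch-off of the true tip height.

Request:
play_rows(slide=[[-60,-20,0],[-120,-40,0],[-180,-60,0],[-240,-80,0],[-300,-93,0]], turn=[0,0,0,0,0], fingers=[0,0,0,0,0])

```text
clock: 8.02
eef_pos: [493.6, -312.4, 218.0]
tool_rot: [-3.122, 0.002, 1.519]
force: [1.6, 0.8, -0.3]
width: -0.2
```

```bash
cat > look.py <<'E'
import sys
from h import *
def adapters(name):
    c=vision.camera_params('wrist');im,d=vision.get_image('wrist'); cv2.imwrite(name,im)
    P,px=cloud(c,np.ones(d.shape,bool),d)
    hsv=cv2.cvtColor(im,cv2.COLOR_BGR2HSV)
    M=np.zeros(d.shape,np.uint8)
    ok=(P[:,2]>7)&(P[:,2]<40)&(P[:,0]>330)&(P[:,0]<720)&(P[:,1]<-200)
    M[px[ok,1],px[ok,0]]=1
    M&=((hsv[...,1]<70)&(hsv[...,2]>90)).astype(np.uint8)
    k,l,st,ce=cv2.connectedComponentsWithStats(M)
    for i in range(1,k):
        if st[i,4]>150:
            q=l[px[:,1],px[:,0]]==i; A=P[q]
            r=cv2.minAreaRect(A[:,:2].astype(np.float32)); 
            b=cv2.boxPoints(r); e=b[1]-b[0],b[2]-b[1]; e=max(e,key=np.linalg.norm)
            print(st[i],'ctr',np.round(r[0],1),'size',np.round(r[1],1),'axis ang',round(float(np.arctan2(e[1],e[0])%np.pi),3),'ztop',np.percentile(A[:,2],98).round(1))
if __name__=='__main__':
    adapters(sys.argv[1]); delta([0,0,0])
E
python3 look.py pics/w5.png
```

```text
[478  94  27  40 536] ctr [ 714. -247.] size [46.6 11.9] axis ang 1.57 ztop 39.4
[249 118  51  58 910] ctr [ 433.4 -276. ] size [85.9 27.4] axis ang 0.801 ztop 26.6
[332 149  58  50 836] ctr [ 552.2 -318.3] size [85.6 27.8] axis ang 0.685 ztop 26.5
tcp [ 488.4 -324.4  218.8] rot [-3.121  0.012  1.507] q7 0.71 F [-2.2 -7.7  1.9] w 0.2 t 8.07
slide [ 295.1 -503.5  225.9] turn None
```

View pics/w5.png

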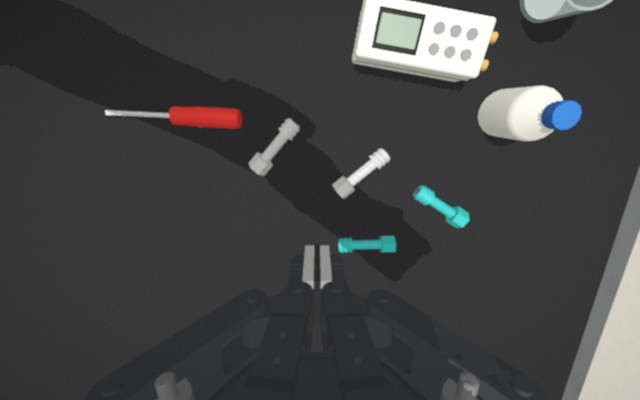

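Wrist view: steel adapters at (274,147) and (362,173), turquoise ones at (367,244) and (441,206). Lengths come out at 86 mm, which is right. I touch off on the bare bench just left of the tool.

Request:
play_rows(slide=[[0,-20,55],[0,-20,110],[0,-20,165],[0,-20,205],[0,-20,220]], turn=[0,0,0,0,0], fingers=[0,0,0,0,0])

```text
clock: 8.7
eef_pos: [462.9, -324.6, -2.4]
tool_rot: [-3.118, 0.01, 1.507]
force: [-0.8, 0.1, 0.9]
width: 0.2
```

Request:
play_rows(slide=[[0,0,5],[0,0,10],[0,0,15],[0,0,20],[0,0,24]], turn=[0,0,0,0,0], fingers=[0,0,0,0,0])

```text
clock: 9.32
eef_pos: [462.5, -324.9, -26.4]
tool_rot: [-3.119, 0.01, 1.507]
force: [-0.5, 0.6, -0.6]
width: -0.1
```

Request:
play_rows(slide=[[0,0,2],[0,0,5],[0,0,8],[0,0,8]], turn=[0,0,0,0], fingers=[0,0,0,0])

```text
clock: 9.82
eef_pos: [462.1, -324.8, -34.7]
tool_rot: [-3.118, 0.01, 1.507]
force: [0.5, 0.5, -0.5]
width: 0.5
```

Request:
play_rows(slide=[[0,0,2],[0,0,4],[0,0,4]], turn=[0,0,0], fingers=[0,0,0])

```text
clock: 10.2
eef_pos: [462.5, -325.0, -36.4]
tool_rot: [-3.12, 0.01, 1.506]
force: [-4.1, 2.9, 19.5]
width: -0.1
```

```bash
python3 - <<'E'
from h import *
im,d=vision.get_image('wrist'); cv2.imwrite('pics/w6.png',im); delta([0,0,0])
im,d=vision.get_image('side'); crop(im,250,220,480,380,3.4,'pics/d6.png')
E
```

```text
tcp [ 462.4 -325.   -36.4] rot [-3.12   0.01   1.506] q7 0.88 F [-3.6  3.6 20.3] w 0.2 t 10.25
slide [ 294.2 -483.1  -28.8] turn None
```

View pics/d6.png

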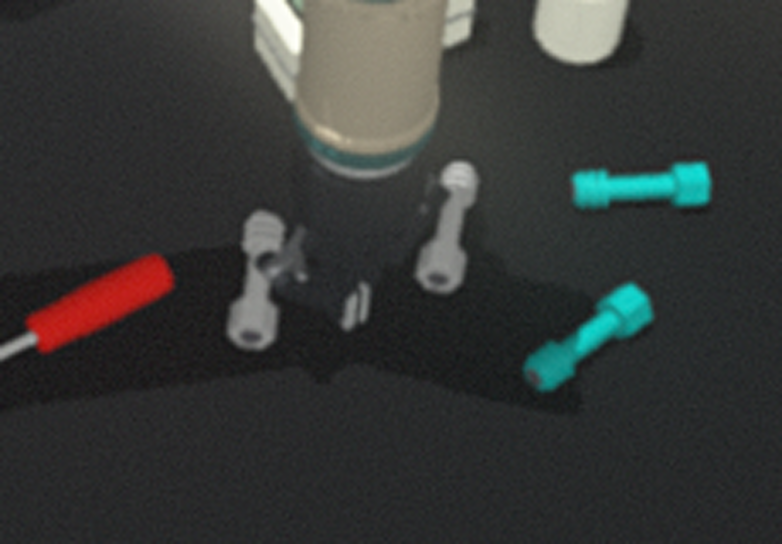

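The bench is reached at a reported z of about -35.5, so the true tip z is the reported z plus 35.7. Adapters are unmoved. I now go up and grasp A1 (left).

Request:
play_rows(slide=[[0,0,-50],[0,0,-100],[0,0,-130],[0,0,-130],[0,0,-130]], turn=[0,0,0,0,0], fingers=[0,0,1,1,1])

```text
clock: 10.92
eef_pos: [464.9, -323.3, 92.9]
tool_rot: [-3.119, 0.009, 1.507]
force: [0.3, 0.4, 0.1]
width: 54.3
```

```bash
python3 look.py pics/w7.png; python3 - <<'E'
from h import *
delta([432.5,-277,40],0.80+np.pi/2)
E
```

```text
[532  34  61  14 482] ctr [ 660.7 -203. ] size [ 2.6 33.5] axis ang 2.962 ztop 39.3
[ 588   65   52   63 2179] ctr [ 713.8 -247.1] size [12.4 46.7] axis ang 1.572 ztop 39.3
[ 244  109   75   85 1981] ctr [ 433.7 -276.2] size [86.  27.7] axis ang 0.789 ztop 26.2
[ 365  152   88   73 1822] ctr [ 552.  -318.1] size [86.5 27.4] axis ang 0.664 ztop 26.3
tcp [ 464.6 -323.2   92.5] rot [-3.118  0.009  1.507] q7 0.81 F [-0.5 -0.4  0.5] w 62.0 t 10.97
slide [ 293.5 -482.1  101.3] turn None
tcp [ 464.6 -323.2   92.5] rot [-3.118  0.009  1.507] q7 0.81 F [-0.5 -0.4  0.5] w 62.0 t 10.97
slide [ 44.5 -33.8  52.9] turn 0.7063650784363285
```

View pics/w7.png

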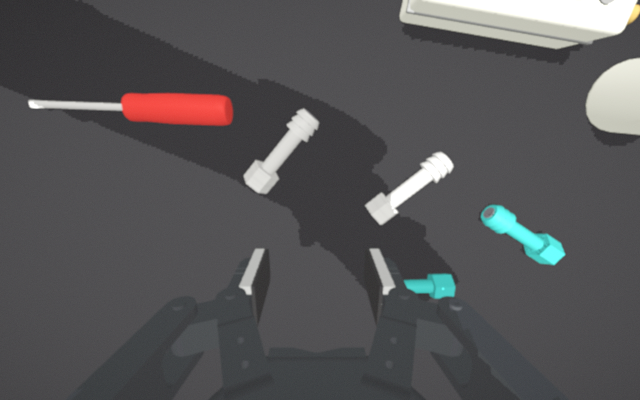

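```bash
python3 - <<'E'
from h import *
im=cv2.imread('pics/w7.png'); c=vision.camera_params('wrist')
hsv=cv2.cvtColor(im,cv2.COLOR_BGR2HSV)
m=(hsv[...,1]>150)&((hsv[...,0]<8)|(hsv[...,0]>172))&(hsv[...,2]>80)
ys,xs=np.nonzero(m); i=np.argmax(xs); print(xs.max(),ys[i],onz(c,[[xs.max(),ys[xs>xs.max()-4].min()],[xs.max(),ys[xs>xs.max()-4].max()]],12))
delta([433,-277,0],0.79+np.pi/2)
E
```

```text
232 109 [[ 393.56508257 -227.44473055   12.        ]
 [ 390.15195727 -247.79885589   12.        ]]
tcp [ 464.6 -323.2   92.5] rot [-3.118  0.009  1.507] q7 0.81 F [-0.5 -0.4  0.5] w 62.0 t 10.97
slide [ 44.9 -32.3  92.9] turn 0.7163650784363282
```

Request:
play_rows(slide=[[12,-8,10],[24,-16,20],[36,-25,35],[45,-32,50],[45,-32,50]], turn=[0.18,0.36,0.54,0.716,0.716], fingers=[0.45,0.45,0.45,0.45,0.45])

```text
clock: 11.6
eef_pos: [432.3, -274.9, 40.8]
tool_rot: [-3.124, 0.024, 0.793]
force: [0.3, 0.8, -0.3]
width: 38.4
```

```bash
python3 - <<'E'
from h import *
delta([433,-277,-33],0.79+np.pi/2)
im,d=vision.get_image('wrist'); cv2.imwrite('pics/w8.png',im)
E
```

```text
tcp [ 432.3 -274.9   40.8] rot [-3.124  0.024  0.793] q7 0.33 F [ 0.3  0.8 -0.3] w 38.4 t 11.6
slide [ 0.8  3.3 73.8] turn 0.0023521269919903887
```

View pics/w8.png

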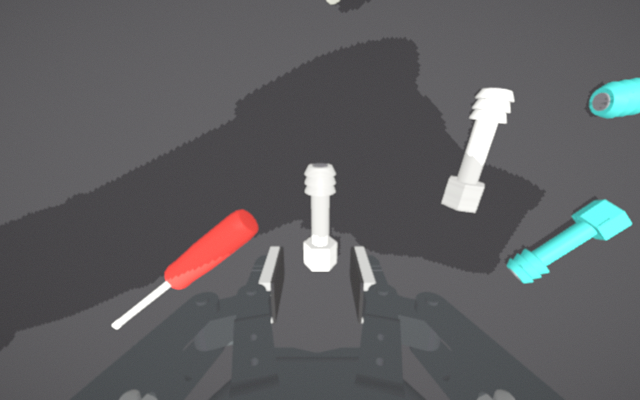

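A1 lies at (320,215), centred between the pads. Going down.

Request:
play_rows(slide=[[1,2,40],[1,2,62],[1,2,73],[1,2,73],[1,2,73]], turn=[0,0,0,0,0], fingers=[0.45,0.45,0.45,0,0])

```text
clock: 12.28
eef_pos: [434.1, -277.9, -30.5]
tool_rot: [-3.128, 0.023, 0.794]
force: [-0.1, 0.1, -1.5]
width: 11.4
```

Request:
play_rows(slide=[[0,0,0],[0,0,0],[0,0,-30],[0,0,-80],[0,0,-130]], turn=[0,0,0,0,0], fingers=[0,0,0,0,0])

```text
clock: 12.9
eef_pos: [437.2, -276.7, 100.9]
tool_rot: [-3.128, 0.024, 0.794]
force: [0.5, -0.1, -1.1]
width: 11.4
```

```bash
python3 - <<'E'
from h import *
im,d=vision.get_image('wrist'); cv2.imwrite('pics/w9.png',im)
delta([490,-60,140],-0.0535)
E
```

```text
tcp [ 440.2 -279.3  106.4] rot [-3.137  0.021  0.794] q7 0.27 F [ 0.3 -0.8  2. ] w 11.5 t 12.95
slide [ 190.5 -118.5  -37. ] turn -0.72378564416264
```

View pics/w9.png

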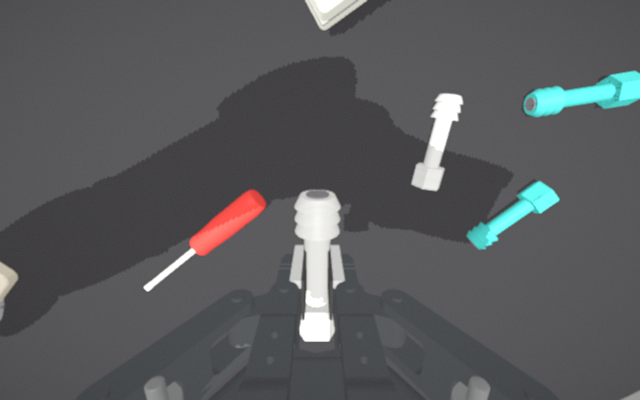

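Grasped (width 11.4, same offset as before). To the bay.

Request:
play_rows(slide=[[40,-25,-25],[88,-55,-36],[136,-85,-36],[184,-114,-36],[190,-118,-36]], turn=[-0.15,-0.32,-0.5,-0.66,-0.72], fingers=[0,0,0,0,0])

```text
clock: 13.58
eef_pos: [490.6, -55.4, 138.7]
tool_rot: [-3.124, 0.01, 1.524]
force: [-0.4, -0.8, -2.3]
width: 11.5
```

```bash
python3 - <<'E'
from h import *
delta([484,69,100],-0.0535)
E
```

```text
tcp [490.6 -55.4 138.7] rot [-3.124  0.01   1.524] q7 0.37 F [-0.4 -0.8 -2.3] w 11.5 t 13.57
slide [124.3 -11.7  37.7] turn 0.006904928063619753
```

Request:
play_rows(slide=[[50,-4,15],[100,-10,35],[124,-12,45],[124,-12,45]], turn=[0,0,0.007,0.007], fingers=[0,0,0,0])

```text
clock: 14.08
eef_pos: [482.7, 69.7, 91.9]
tool_rot: [-3.122, 0.01, 1.52]
force: [-0.2, -1.0, -1.6]
width: 11.7
```

```bash
python3 - <<'E'
from h import *
c=vision.camera_params('wrist');im,d=vision.get_image('wrist'); cv2.imwrite('pics/w10.png',im)
P,px=cloud(c,np.ones(d.shape,bool),d)
# held adapter end: highest points in front of fingers
tcp=ctrl.read_state()['eef_pos']
h=P[(abs(P[:,0]-tcp[0])<16)&(P[:,2]>110)&(P[:,2]<165)&(P[:,1]>tcp[1]+16)&(P[:,1]<tcp[1]+80)]
print('held +y end',len(h),h.max(0).round(1),h.min(0).round(1))
f=P[(P[:,0]>450)&(P[:,0]<600)&(P[:,2]>24)&(P[:,2]<33)&(P[:,1]<140)&(P[:,1]>0)]
print('floor',len(f),np.percentile(f,[1,50,99],axis=0).round(1))
delta([484,69,36],-0.0535)
E
```

```text
held +y end 2255 [497.3 114.2 156.9] [472.5  83.8 128.4]
floor 12839 [[451.3  18.5  28.1]
 [537.5  75.2  29.6]
 [598.1 134.6  32.6]]
tcp [483.4  67.8  92.6] rot [-3.124  0.011  1.518] q7 0.19 F [-0.1 -0.9 -1.6] w 11.6 t 14.12
slide [ 1.9  1.5 56.5] turn 0.00038305207430910926
```

View pics/w10.png

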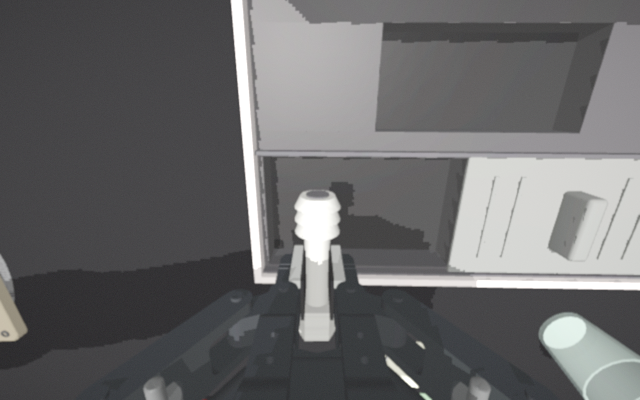

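```bash
python3 - <<'E'
from h import *
c=vision.camera_params('wrist');im,d=vision.get_image('wrist')
P,px=cloud(c,np.ones(d.shape,bool),d)
tcp=ctrl.read_state()['eef_pos']
h=P[(abs(P[:,0]-tcp[0])<16)&(P[:,2]>110)&(P[:,2]<165)&(P[:,1]>tcp[1]+16)&(P[:,1]<tcp[1]+80)]
print('held +y end',np.percentile(h[:,1],99.7),tcp)
for x in range(445,600,15):
    b=P[(abs(P[:,0]-x)<3)&(P[:,1]>5)&(P[:,1]<160)]
    fl=b[(b[:,2]<33)]; wl=b[(b[:,2]>33)&(b[:,2]<54)]; tp=b[(b[:,2]>57)&(b[:,2]<61)]
    print(x,'floor y',fl[:,1].min().round(1) if len(fl) else '',fl[:,1].max().round(1) if len(fl) else '','top above',tp[tp[:,1]>60][:,1].min().round(1) if len(tp) else '', )
E
```

```text
held +y end 112.00330513177884 [483.93492148  66.84575681  93.01574779]
445 floor y 24.0 115.3 top above 110.0
460 floor y 23.8 114.5 top above 120.1
475 floor y 80.2 113.8 top above 119.5
490 floor y 79.8 113.1 top above 118.7
505 floor y 20.7 112.3 top above 122.6
520 floor y 19.7 110.7 top above 116.5
535 floor y 19.2 159.5 top above 115.7
550 floor y 18.0 158.1 top above 115.0
565 floor y 17.6 159.6 top above 114.4
580 floor y 16.2 159.6 top above 113.6
595 floor y 15.7 159.4 top above 60.0
```

The held end is at y 112 and the slot needs about 113. I lower with a +1 mm shift.

Request:
play_rows(slide=[[1,0,30],[1,0,55],[1,0,75],[1,0,86],[1,0,92]], turn=[0,0,0,0,0], fingers=[0,0,0,0,0])

```text
clock: 14.8
eef_pos: [482.8, 65.5, 1.0]
tool_rot: [-3.126, 0.012, 1.514]
force: [0.4, 0.3, -0.9]
width: 11.6
```

```bash
python3 - <<'E'
from h import *
im,d=vision.get_image('wrist'); cv2.imwrite('pics/w11.png',im); delta([484,68,-1])
E
```

```text
tcp [482.6  65.8   0.6] rot [-3.125  0.012  1.515] q7 0.28 F [-0.4  0.3 -0.4] w 11.5 t 14.85
slide [2.3 1.3 1.6] turn None
```

View pics/w11.png

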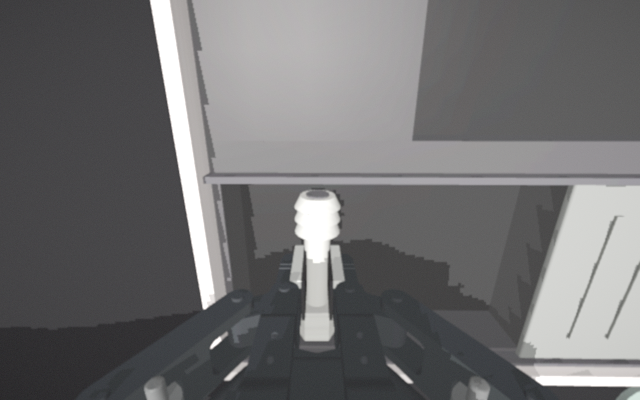

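The adapter is in the bay, clear of the walls; its end is at (319,195). Releasing.

Request:
play_rows(slide=[[1,0,3],[1,0,3],[1,0,3],[1,0,-10],[0,0,-50]], turn=[0,0,0,0,0], fingers=[0,0.4,0.4,0.4,0.4])

```text
clock: 15.48
eef_pos: [482.2, 66.3, 50.8]
tool_rot: [-3.122, 0.012, 1.514]
force: [1.0, 0.9, 0.1]
width: 33.9
```

Request:
play_rows(slide=[[0,0,-55],[-20,0,-100],[-60,0,-120],[-100,0,-120],[-100,0,-120]], turn=[0,0,0,0,0], fingers=[0.5,0.5,0.5,0.5,0.5])

```text
clock: 16.1
eef_pos: [478.8, -35.7, 173.7]
tool_rot: [-3.124, 0.013, 1.508]
force: [0.6, 0.8, 0.0]
width: 42.5
```

```bash
python3 - <<'E'
from h import *
im,d=vision.get_image('wrist'); cv2.imwrite('pics/w12.png',im); delta([500,-350,150],0.66-np.pi/2)
E
```

```text
tcp [478.9 -33.4 173.1] rot [-3.123  0.012  1.511] q7 0.3 F [0.2 0.5 0.8] w 42.8 t 16.15
slide [-314.5   40.5   26.1] turn 0.8509835480331218
```

View pics/w12.png

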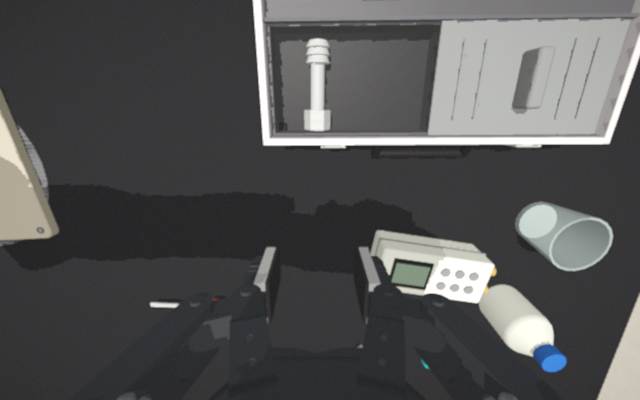

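A1 lies flat across the bay at (317,85). Now A2.

Request:
play_rows(slide=[[-60,10,0],[-122,20,0],[-184,30,10],[-246,45,20],[-308,55,26]], turn=[0.1,0.25,0.42,0.6,0.75], fingers=[0.45,0.45,0.45,0.45,0.45])

```text
clock: 16.77
eef_pos: [516.0, -339.9, 149.6]
tool_rot: [-3.135, 0.02, 0.759]
force: [1.0, 0.5, 0.2]
width: 38.8
```

```bash
python3 look.py pics/w13.png; python3 - <<'E'
from h import *
delta([551,-319.3,60],0.664-np.pi/2)
E
```

```text
[ 311  105   30   81 1344] ctr [ 552.4 -318.4] size [86.  27.6] axis ang 0.665 ztop 26.4
[531 358  64  42 701] ctr [ 557.9 -844.2] size [ 35.6 109.9] axis ang 1.931 ztop 39.2
tcp [ 513.8 -351.5  149.7] rot [3.14  0.028 0.746] q7 0.19 F [ 1.4 -8.6  1.5] w 38.5 t 16.82
slide [-134.2 -607.2  152.4] turn None
tcp [ 513.8 -351.5  149.7] rot [3.14  0.028 0.746] q7 0.19 F [ 1.4 -8.6  1.5] w 38.5 t 16.82
slide [51.7  1.4 88.3] turn 0.08247338492044021
```

View pics/w13.png

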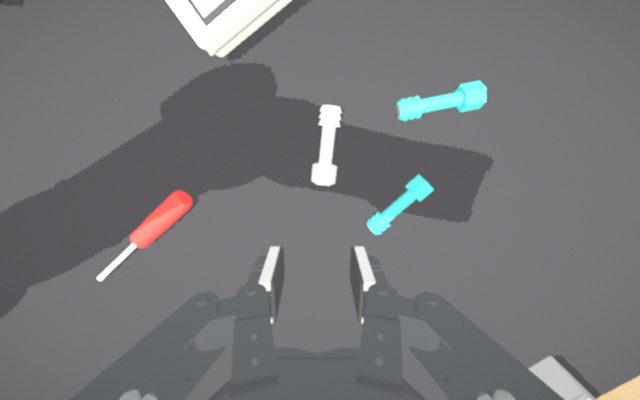

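A2 is at (326,145), measured at (552,-318) with angle 0.665. The turquoise one at (400,205) stays clear.

Request:
play_rows(slide=[[20,0,45],[42,1,90],[52,1,125],[52,1,135],[52,1,135]], turn=[0.082,0.082,0.082,0.082,0.082], fingers=[0.45,0.45,0.45,0.45,0.45])

```text
clock: 17.45
eef_pos: [549.8, -319.6, 13.6]
tool_rot: [3.137, 0.029, 0.665]
force: [0.6, -0.9, 0.6]
width: 38.4
```

```bash
python3 - <<'E'
from h import *
im,d=vision.get_image('wrist'); cv2.imwrite('pics/w14.png',im)
delta([551.3,-319.3,-31.5],0.664-np.pi/2)
E
```

```text
tcp [ 550.2 -320.5   14.6] rot [3.136 0.028 0.664] q7 0.15 F [1.3 0.2 0.3] w 38.6 t 17.5
slide [ 2.9 -0.6 46.1] turn 0.0003218607209110047
```

View pics/w14.png

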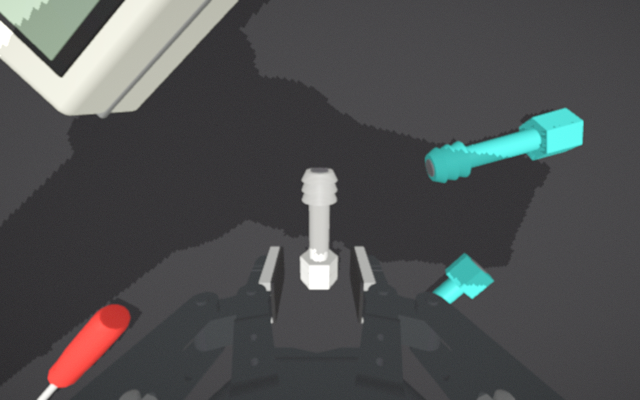

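Request:
play_rows(slide=[[3,-1,30],[3,-1,45],[3,-1,45],[3,-1,45],[3,-1,45]], turn=[0,0,0,0,0], fingers=[0.45,0.45,0,0,0])

```text
clock: 18.12
eef_pos: [551.6, -319.4, -29.5]
tool_rot: [3.134, 0.028, 0.664]
force: [-0.3, -0.7, 0.3]
width: 11.2
```

Request:
play_rows(slide=[[0,0,0],[0,0,-30],[0,0,-80],[0,0,-140],[20,0,-170]], turn=[0,0,0,0,0], fingers=[0,0,0,0,0])

```text
clock: 18.75
eef_pos: [570.1, -306.1, 144.0]
tool_rot: [3.129, 0.027, 0.66]
force: [1.0, -0.1, -1.7]
width: 11.2
```

```bash
python3 - <<'E'
from h import *
im,d=vision.get_image('wrist'); cv2.imwrite('pics/w15.png',im)
delta([530,-60,140],-0.0535)
E
```

```text
tcp [ 575.7 -302.8  146.5] rot [3.126 0.022 0.666] q7 0.01 F [3.9 0.6 0.9] w 11.2 t 18.8
slide [ 114.2 -219.2    0.6] turn -0.8510221785796417
```

View pics/w15.png

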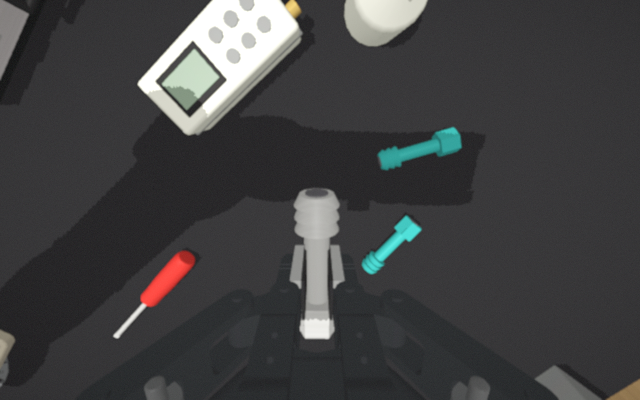

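Held. To the bay.

Request:
play_rows(slide=[[22,-45,0],[47,-92,0],[73,-140,0],[97,-187,0],[114,-219,0]], turn=[-0.15,-0.32,-0.5,-0.67,-0.85], fingers=[0,0,0,0,0])

```text
clock: 19.42
eef_pos: [528.9, -57.2, 140.2]
tool_rot: [-3.134, 0.025, 1.525]
force: [-0.4, -0.3, -1.0]
width: 11.4
```

```bash
python3 - <<'E'
from h import *
delta([544,65,95],-0.0535)
E
```

```text
tcp [528.9 -57.2 140.2] rot [-3.134  0.025  1.525] q7 0.39 F [-0.4 -0.3 -1. ] w 11.4 t 19.43
slide [123.8   9.7  42.1] turn 0.007070500927097267
```

Request:
play_rows(slide=[[50,4,15],[100,8,35],[123,10,45],[123,10,45],[123,10,45]], turn=[0.007,0.007,0.007,0.007,0.007], fingers=[0,0,0,0,0])

```text
clock: 20.05
eef_pos: [544.5, 61.6, 92.7]
tool_rot: [-3.135, 0.026, 1.515]
force: [1.2, -0.6, -1.3]
width: 11.3
```

```bash
python3 - <<'E'
from h import *
c=vision.camera_params('wrist');im,d=vision.get_image('wrist'); cv2.imwrite('pics/w16.png',im)
P,px=cloud(c,np.ones(d.shape,bool),d)
tcp=ctrl.read_state()['eef_pos']
h=P[(abs(P[:,0]-tcp[0])<16)&(P[:,2]>110)&(P[:,2]<165)&(P[:,1]>tcp[1]+16)&(P[:,1]<tcp[1]+80)]
print('held +y end',np.percentile(h[:,1],99.7),'want 110.3; x',np.median(h[:,0]))
delta([544,65,0],-0.0535)
E
```

```text
held +y end 107.09353944515055 want 110.3; x 546.5186352526566
tcp [544.6  61.5  92.8] rot [-3.136  0.026  1.514] q7 0.21 F [-0.5 -1.1 -1.2] w 11.3 t 20.1
slide [ 5.9 -0.3 92.7] turn -0.0030376385401811312
```

View pics/w16.png

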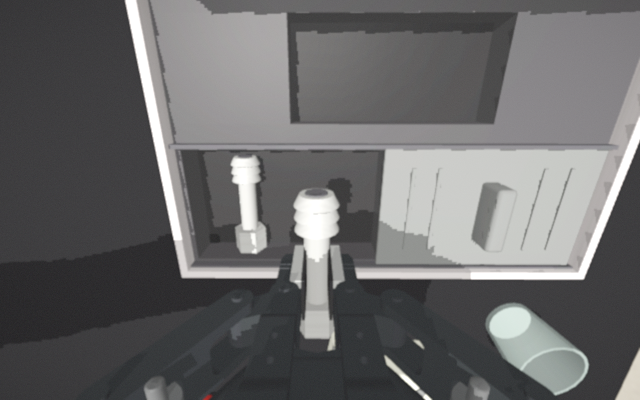

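Request:
play_rows(slide=[[4,0,30],[4,0,55],[4,0,75],[4,0,86],[4,0,92]], turn=[0,0,0,0,0], fingers=[0,0,0,0,0])

```text
clock: 20.72
eef_pos: [544.5, 61.9, 0.8]
tool_rot: [-3.136, 0.027, 1.513]
force: [-0.6, -0.6, -0.8]
width: 11.2
```

```bash
python3 - <<'E'
from h import *
im,d=vision.get_image('wrist'); cv2.imwrite('pics/w17.png',im); delta([544,65,-2])
E
```

```text
tcp [5.442e+02 6.220e+01 4.000e-01] rot [-3.136  0.027  1.513] q7 0.28 F [-0.5  0.1 -0.9] w 11.5 t 20.77
slide [ 2.9 -0.4  2.3] turn None
```

View pics/w17.png

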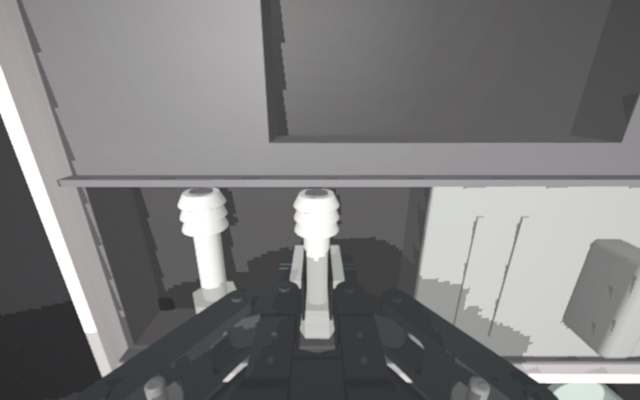

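Request:
play_rows(slide=[[1,0,3],[1,0,3],[1,0,3],[1,0,-10],[0,0,-50]], turn=[0,0,0,0,0], fingers=[0,0.4,0.4,0.4,0.4])

```text
clock: 21.4
eef_pos: [543.2, 63.5, 50.3]
tool_rot: [-3.132, 0.027, 1.513]
force: [-0.1, 0.7, 1.4]
width: 34.2
```

Request:
play_rows(slide=[[0,10,-55],[-10,40,-100],[-30,70,-100],[-50,80,-100],[-50,80,-100]], turn=[0,0,0,0,0], fingers=[0.5,1,1,1,1])

```text
clock: 22.02
eef_pos: [621.6, 9.3, 151.9]
tool_rot: [-3.134, 0.029, 1.51]
force: [-0.2, 0.1, 0.4]
width: 85.5
```

```bash
python3 - <<'E'
from h import *
c=vision.camera_params('wrist');im,d=vision.get_image('wrist'); cv2.imwrite('pics/w18.png',im)
P,px=cloud(c,np.ones(d.shape,bool),d)
g=P[(P[:,2]>83)&(P[:,2]<95)&(P[:,1]<130)&(P[:,1]>20)&(P[:,0]>600)&(P[:,0]<750)]; 
print(len(g),cv2.minAreaRect(g[:,:2].astype(np.float32)) if len(g) else '')
delta([678,58.5,80],-0.0535)
E
```

```text
937 ((678.3330688476562, 60.00784683227539), (48.98157501220703, 14.330438613891602), 86.88418579101562)
tcp [620.9  11.3 151.4] rot [-3.132  0.027  1.512] q7 0.23 F [ 0.5 -0.  -1. ] w 85.2 t 22.07
slide [52.4 54.9 69.5] turn -0.005876295311671331
```

View pics/w18.png

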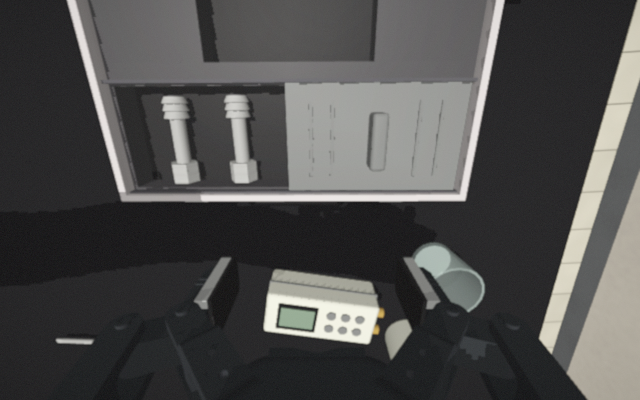

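Both adapters lie side by side at (180,140) and (240,138). Before shutting the cover I check for any other steel adapter.

```bash
python3 - <<'E'
from h import *
im,d=vision.get_image('scene'); cv2.imwrite('pics/s18.png',im)
im,d=vision.get_image('side'); cv2.imwrite('pics/d18.png',im)
E
```

```text
(no output)
```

View pics/s18.png

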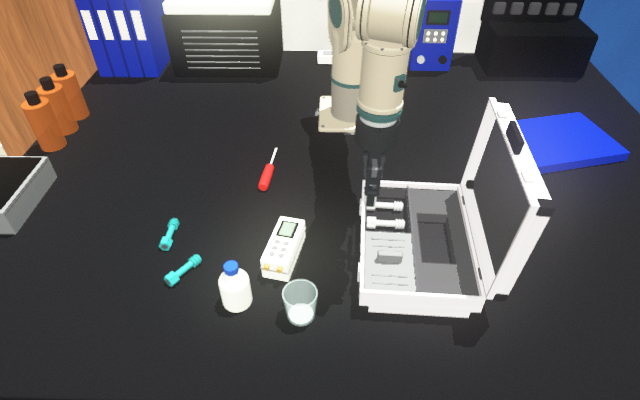

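View pics/d18.png

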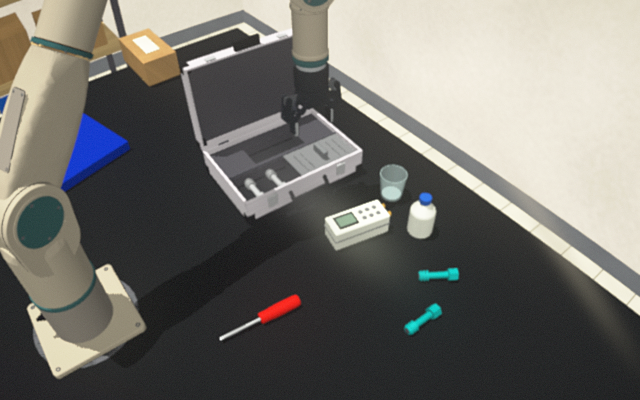

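Only the turquoise pair remains on the bench. Now I shut the cover.

Request:
play_rows(slide=[[30,30,20],[50,54,55],[52,55,95],[52,55,115],[52,55,115]], turn=[0,0,0,0,0], fingers=[1,1,1,1,1])

```text
clock: 22.8
eef_pos: [675.3, 59.2, 32.8]
tool_rot: [-3.128, 0.027, 1.514]
force: [0.3, 0.1, -0.1]
width: 85.1
```

Request:
play_rows(slide=[[0,0,1],[0,0,1],[0,0,1],[0,0,1],[0,0,1]], turn=[0,0,0,0,0], fingers=[0,0,0,0,0])

```text
clock: 23.42
eef_pos: [676.2, 59.2, 32.8]
tool_rot: [-3.13, 0.026, 1.514]
force: [0.0, 1.3, 4.4]
width: 12.4
```

```bash
python3 - <<'E'
from h import *
delta([519,67.4,35],-0.0535)
E
```

```text
tcp [676.2  59.2  32.8] rot [-3.13   0.026  1.514] q7 0.2 F [0.  1.3 4.4] w 12.4 t 23.43
slide [  -0.7 -157.4   -0.4] turn -0.0032001206644072244
```

Request:
play_rows(slide=[[0,-15,0],[0,-40,0],[0,-65,1],[0,-90,1],[0,-115,1]], turn=[0,0,0,0,0], fingers=[0,0,0,0,0])

```text
clock: 24.05
eef_pos: [561.5, 65.6, 32.8]
tool_rot: [-3.132, 0.027, 1.514]
force: [2.5, 1.4, -7.5]
width: 12.6
```

Request:
play_rows(slide=[[0,-15,0],[0,-28,0],[-1,-38,1],[-1,-44,1],[-1,-47,1]], turn=[0,0,0,0,0], fingers=[0,0,0,0,0])

```text
clock: 24.68
eef_pos: [518.5, 68.1, 32.8]
tool_rot: [-3.139, 0.026, 1.515]
force: [10.9, 3.1, -8.3]
width: 12.4
```

Shut against the stop: travel was 159.5 mm, with 11 N resisting. Release.

Request:
play_rows(slide=[[0,0,0],[0,0,0],[0,0,0],[0,0,-15],[0,0,-60]], turn=[0,0,0,0,0], fingers=[1,1,1,1,1])

```text
clock: 25.3
eef_pos: [516.9, 69.2, 92.6]
tool_rot: [-3.135, 0.027, 1.514]
force: [0.5, 0.8, 1.2]
width: 85.3
```

Request:
play_rows(slide=[[0,0,-55],[-40,30,-90],[-90,60,-100],[-145,70,-100],[-200,75,-100]], turn=[0,0,0,0,0], fingers=[1,1,1,1,1])

```text
clock: 25.92
eef_pos: [581.6, -133.8, 198.9]
tool_rot: [-3.136, 0.028, 1.515]
force: [0.4, -0.0, -0.9]
width: 85.7
```

```bash
cat > cal.py <<'E'
import sys
from h import *
c=vision.camera_params('wrist');im,d=vision.get_image('wrist'); cv2.imwrite(sys.argv[1],im)
P,px=cloud(c,np.ones(d.shape,bool),d)
g=P[(P[:,2]>83)&(P[:,2]<95)&(P[:,1]<130)&(P[:,1]>20)&(P[:,0]>490)&(P[:,0]<750)]; 
print('cover grip',len(g),cv2.minAreaRect(g[:,:2].astype(np.float32)) if len(g) else '')
zt=float(sys.argv[2]) if len(sys.argv)>2 else 56
y0=float(sys.argv[3]) if len(sys.argv)>3 else -60
ok=(abs(P[:,2]-zt-1)<4)&(P[:,0]>500)&(P[:,0]<735)&(P[:,1]<y0)&(P[:,1]>y0-170)
M=np.zeros(d.shape,np.uint8); M[px[ok,1],px[ok,0]]=1
k,l,st,ce=cv2.connectedComponentsWithStats(M); i=1+np.argmax(st[1:,4])
q=l[px[:,1],px[:,0]]==i; A=P[q]; r=cv2.minAreaRect(A[:,:2].astype(np.float32)); b=cv2.boxPoints(r); e=max((b[1]-b[0],b[2]-b[1]),key=np.linalg.norm)
print('cal top',st[i],np.round(r[0],1),np.round(r[1],1),'ang',((np.arctan2(e[1],e[0])+np.pi/2)%np.pi-np.pi/2).round(4),'z',np.median(A[:,2]))
delta([0,0,0])
E
python3 cal.py pics/w19.png
```

```text
cover grip 0 
cal top [ 287  167  119   61 5097] [ 614.8 -161.5] [ 59.7 139.8] ang -0.2191 z 57.93781070458596
tcp [ 580.1 -145.3  200. ] rot [-3.138  0.037  1.504] q7 0.46 F [ 1.  -8.3  1.7] w 85.5 t 25.98
slide [ 113.2 -587.8  198.1] turn None
```

View pics/w19.png

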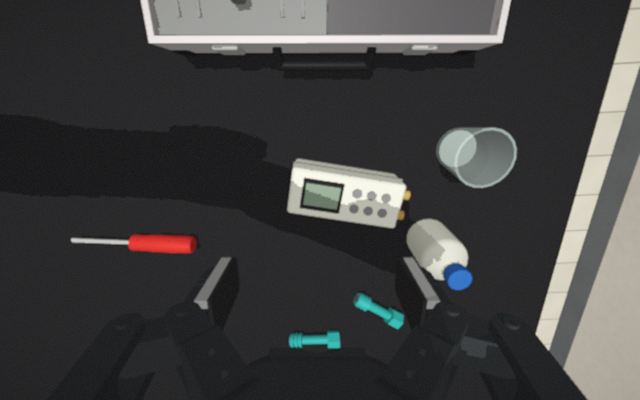

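The calibrator top is measured as 139.8 x 59.7 at (614.8,-161.5), z 56, angle -0.219. I turn the jaws across it (two calls).

Request:
play_rows(slide=[[0,10,0],[0,20,0],[-5,30,0],[-10,35,0],[-14,35,0]], turn=[-0.18,-0.36,-0.54,-0.72,-0.9], fingers=[1,1,1,1,1])

```text
clock: 26.6
eef_pos: [613.9, -162.0, 201.3]
tool_rot: [-3.11, 0.02, 2.409]
force: [0.3, 0.2, -0.4]
width: 85.8
```

Request:
play_rows(slide=[[0,0,20],[0,0,40],[0,0,50],[0,0,50]], turn=[-0.18,-0.36,-0.52,-0.52], fingers=[1,1,1,1])

```text
clock: 27.1
eef_pos: [612.6, -164.0, 151.3]
tool_rot: [-3.104, 0.0, 2.927]
force: [-0.3, 0.3, 0.6]
width: 85.3
```

```bash
python3 cal.py pics/w20.png; python3 - <<'E'
from h import *
delta([614.2,-162.7,60],-0.219+np.pi/2)
E
```

```text
cover grip 1528 ((518.451904296875, 67.89945220947266), (51.8588752746582, 14.257424354553223), 87.02061462402344)
cal top [ 292  125   61  129 7290] [ 614.7 -162. ] [ 60.  138.9] ang -0.2145 z 57.85609803397611
tcp [ 613.2 -164.1  151.8] rot [-3.104e+00  2.000e-03  2.926e+00] q7 1.64 F [0.4 1.1 0.5] w 85.5 t 27.15
slide [634.4  34.5 149.5] turn None
tcp [ 613.2 -164.1  151.8] rot [-3.104e+00  2.000e-03  2.926e+00] q7 1.64 F [0.4 1.1 0.5] w 85.5 t 27.15
slide [-0.5  5.  91.7] turn 0.002932732610193556
```

View pics/w20.png

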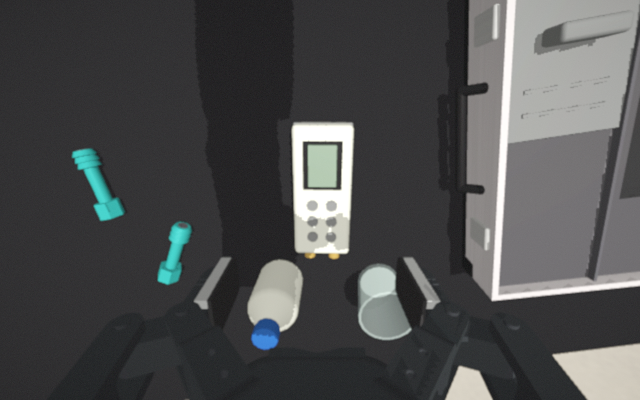

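```bash
python3 - <<'E'
from h import *
delta([613.9,-163.7,-4],-0.216+np.pi/2)
E
```

```text
tcp [ 613.2 -164.1  151.8] rot [-3.104e+00  2.000e-03  2.926e+00] q7 1.64 F [0.4 1.1 0.5] w 85.5 t 27.15
slide [ -0.3   6.4 155.7] turn -6.726738980655789e-05
```

Request:
play_rows(slide=[[0,3,50],[0,5,95],[0,6,130],[0,6,150],[0,6,155]], turn=[0,0,0,0,0], fingers=[1,1,1,1,1])

```text
clock: 27.78
eef_pos: [613.4, -164.2, -3.6]
tool_rot: [-3.103, 0.001, 2.924]
force: [0.1, -0.6, 0.4]
width: 85.6
```

```bash
python3 - <<'E'
from h import *
im,d=vision.get_image('wrist'); cv2.imwrite('pics/w21.png',im)
im,d=vision.get_image('side'); crop(im,280,150,450,270,4.5,'pics/d21.png')
delta([613.9,-163.7,-4],-0.216+np.pi/2)
E
```

```text
tcp [ 614.2 -164.3   -2.5] rot [-3.103e+00  3.000e-03  2.925e+00] q7 1.66 F [-0.9 -1.   0.7] w 85.6 t 27.88
slide [0.5 0.6 1.4] turn -0.0008836087328798481
```

View pics/d21.png

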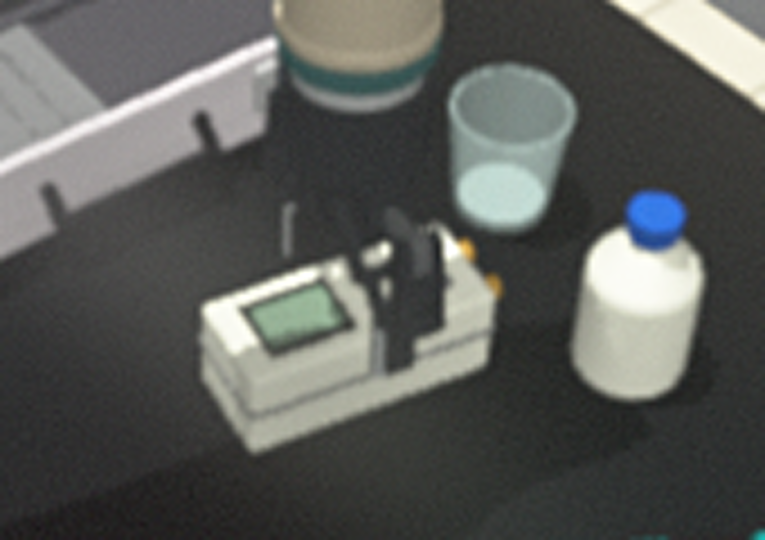

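Fingers straddle the box. Down 4 mm more, then close.

Request:
play_rows(slide=[[0,0,4],[0,0,4],[0,0,4],[0,0,4],[0,0,4]], turn=[0,0,0,0,0], fingers=[1,0,0,0,0])

```text
clock: 28.5
eef_pos: [614.7, -164.9, -5.3]
tool_rot: [-3.103, 0.004, 2.925]
force: [-0.7, -0.4, 4.8]
width: 59.0
```

Request:
play_rows(slide=[[0,0,0],[0,0,-5],[0,0,-20],[0,0,-50],[0,0,-80]], turn=[0,0,0,0,0], fingers=[0,0,0,0,0])

```text
clock: 29.12
eef_pos: [614.9, -161.7, 76.0]
tool_rot: [-3.103, 0.004, 2.924]
force: [-0.2, 0.3, -4.4]
width: 59.0
```

```bash
python3 - <<'E'
from h import *
im,d=vision.get_image('wrist'); cv2.imwrite('pics/w22.png',im)
im,d=vision.get_image('scene'); crop(im,220,140,400,320,4,'pics/s22.png')
delta([605.6,165,100],-0.0535+np.pi/2)
E
```

```text
tcp [ 618.2 -162.5   78.8] rot [-3.103  0.012  2.925] q7 1.65 F [ 0.7  0.1 -4.7] w 58.9 t 29.23
slide [ 82.5 316.  -34.4] turn -0.16381541247038545
```

View pics/w22.png

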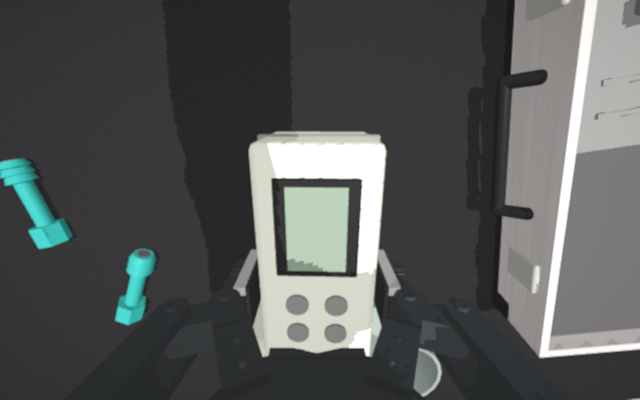

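View pics/s22.png

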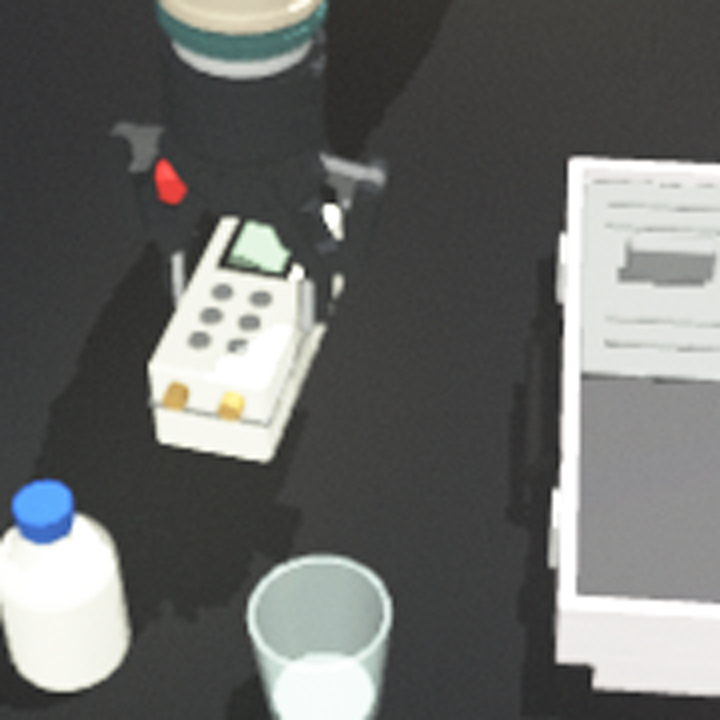

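Held firmly (width 59). Up and across to the well.

Request:
play_rows(slide=[[10,0,-40],[25,50,-45],[45,110,-40],[60,170,-40],[70,225,-38]], turn=[0,-0.04,-0.08,-0.12,-0.164], fingers=[0,0,0,0,0])

```text
clock: 29.85
eef_pos: [597.1, 76.2, 106.4]
tool_rot: [-3.102, 0.004, 3.091]
force: [0.9, -0.3, -4.3]
width: 58.9
```

```bash
python3 - <<'E'
from h import *
im,d=vision.get_image('wrist'); cv2.imwrite('pics/w23.png',im)
delta([605,164,112],-0.0535+np.pi/2)
E
```

```text
tcp [596.9  88.8 105.5] rot [-3.111  0.004  3.103] q7 1.41 F [ 0.6  9.8 -5.7] w 59.0 t 29.9
slide [-5.2 75.2 -8.8] turn 0.014633573668779487
```

View pics/w23.png

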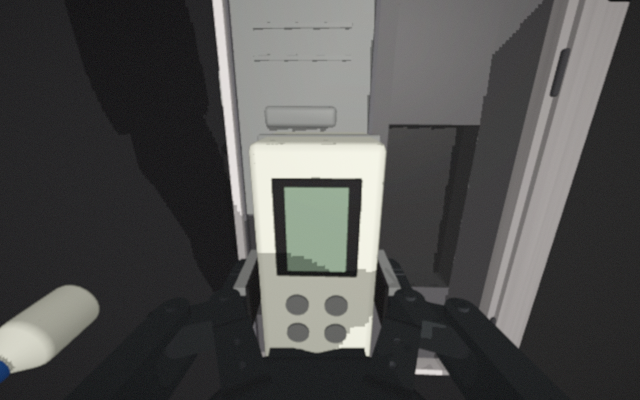

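```bash
cat > well.py <<'E'
from h import *
c=vision.camera_params('wrist');im,d=vision.get_image('wrist')
P,px=cloud(c,np.ones(d.shape,bool),d)
a=np.array([.9986,-.0535]);b=np.array([.0535,.9986]); O=np.array([603.1,123.2])
U=(P[:,:2]-O)@a; V=(P[:,:2]-O)@b
top=(abs(P[:,2]-59.5)<3)
print('insert z',np.median(P[top&(abs(V-43)<30)&(U<-80)&(U>-160)][:,2]) if (top&(abs(V-43)<30)&(U<-80)&(U>-160)).any() else None)
for v in (15,30,45,60,70):
    s=top&(abs(V-v)<4)&(U<-40)&(U>-130)
    print('v',v,'robot-end edge u',U[s].max().round(1) if s.any() else None, end='; ')
print()
for u in (-60,-45,-30,-15,0,15,30,45):
    s=top&(abs(U-u)<4)&(V<43)&(V>-3); r=top&(abs(U-u)<4)&(V>50)&(V<105)
    print('u',u,'-y edge',V[s].max().round(1) if s.any() else None,'+y edge',V[r].min().round(1) if r.any() else None)
# held box top
t=ctrl.read_state()['eef_pos']
zt=t[2]+5.3+56
s=(abs(P[:,2]-zt)<7)&(abs(P[:,0]-t[0])<95)&(abs(P[:,1]-t[1])<40)
A=P[s]; 
l=A[(A[:,0]<t[0]-25)]
print('box z robot end',np.median(A[A[:,0]<t[0]-50][:,2]),'fit plane', np.linalg.lstsq(np.c_[A[:,:2]-t[:2],np.ones(len(A))],A[:,2],rcond=None)[0])
Ul=(l[:,:2]-O)@a;Vl=(l[:,:2]-O)@b
print('box robot end u',np.percentile(Ul,1),'(want -70)', 'v range',np.percentile(Vl,[1,99]),'mid',np.percentile(Vl,[1,99]).mean(),'(want 43)')
for u in np.arange(Ul.min()+10,Ul.max()-3,10):
    q=abs(Ul-u)<4; print('u',u.round(),np.percentile(Vl[q],[1,99]).round(1),end=' ')
print();delta([605,164,112],-0.0535+np.pi/2)
E
python3 well.py
```

```text
insert z 59.42046860660207
v 15 robot-end edge u -75.6; v 30 robot-end edge u -75.1; v 45 robot-end edge u -75.3; v 60 robot-end edge u -74.9; v 70 robot-end edge u -75.1; 
u -60 -y edge None +y edge 77.1
u -45 -y edge None +y edge 77.5
u -30 -y edge None +y edge 77.2
u -15 -y edge None +y edge 77.3
u 0 -y edge None +y edge 77.3
u 15 -y edge None +y edge 77.2
u 30 -y edge None +y edge 77.2
u 45 -y edge None +y edge 77.3
box z robot end 168.24584572715753 fit plane [2.89475289e-03 4.35970155e-03 1.68765383e+02]
box robot end u -74.585987753276 (want -70) v range [-61.1674737   -3.83835678] mid -32.50291524073901 (want 43)
u -65.0 [-61.4  -3.9] u -55.0 [-61.3  -3.7] u -45.0 [-61.1  -3.7] u -35.0 [-60.9  -3.5] 
tcp [596.8  85.3 105.6] rot [-3.109e+00  3.000e-03  3.102e+00] q7 1.41 F [-0.7  0.8 -4.3] w 58.7 t 29.95
slide [-5.  78.7 -8.9] turn 0.013303382155767762
```

The well edges match (u -75, v 77). The held box is level and needs about (+8.6, +74.5) mm.

Request:
play_rows(slide=[[-3,30,-2],[-6,60,-3],[-6,76,-3],[-6,76,-3],[-6,76,-3]], turn=[0.013,0.013,0.013,0.013,0.013], fingers=[0,0,0,0,0])

```text
clock: 30.58
eef_pos: [605.7, 158.5, 106.0]
tool_rot: [-3.107, 0.003, 3.086]
force: [-0.7, -0.9, -5.6]
width: 58.5
```

```bash
python3 well.py; python3 - <<'E'
from h import *
im,d=vision.get_image('wrist'); cv2.imwrite('pics/w24.png',im)
E
```

```text
insert z 59.512463774718015
v 15 robot-end edge u -75.0; v 30 robot-end edge u -75.0; v 45 robot-end edge u -75.0; v 60 robot-end edge u -75.0; v 70 robot-end edge u -75.1; 
u -60 -y edge -1.2 +y edge 77.8
u -45 -y edge None +y edge 90.3
u -30 -y edge None +y edge 90.5
u -15 -y edge None +y edge 90.5
u 0 -y edge None +y edge 90.7
u 15 -y edge None +y edge 90.8
u 30 -y edge None +y edge 90.5
u 45 -y edge None +y edge 96.6
box z robot end 168.69966046807468 fit plane [ 2.35777965e-03 -5.56347518e-04  1.69220642e+02]
box robot end u -69.45431026594821 (want -70) v range [ 9.86558829 67.14398621] mid 38.504787251783895 (want 43)
u -60.0 [ 9.8 67.2] u -50.0 [ 9.8 67.3] u -40.0 [ 9.8 67.3] u -30.0 [ 9.8 67.2] 
tcp [605.8 158.5 106.1] rot [-3.107  0.004  3.086] q7 1.29 F [-0.4 -0.8 -5.1] w 58.6 t 30.62
slide [ 1.1  5.3 -6.1] turn -0.0022474459511041545
```

View pics/w24.png

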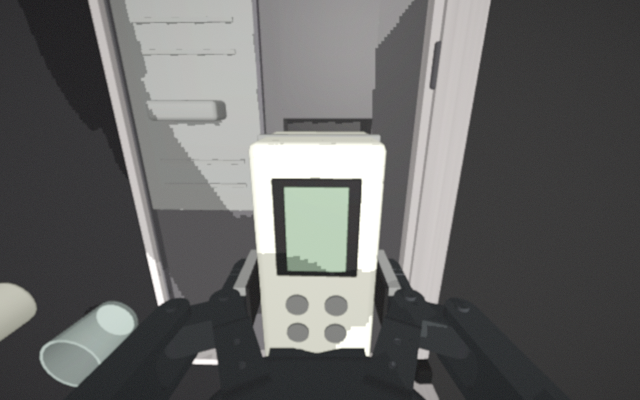

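Request:
play_rows(slide=[[0,4,15],[0,5,32],[0,6,44],[0,6,47],[0,6,47]], turn=[0,0,0,0,0], fingers=[0,0,0,0,0])

```text
clock: 31.3
eef_pos: [606.3, 163.0, 58.7]
tool_rot: [-3.107, 0.003, 3.086]
force: [0.6, -0.6, -4.7]
width: 58.8
```

```bash
python3 well.py; python3 - <<'E'
from h import *
im,d=vision.get_image('wrist'); cv2.imwrite('pics/w25.png',im)
im,d=vision.get_image('scene'); crop(im,340,90,560,330,3,'pics/s25.png')
E
```

```text
insert z 59.50070092330418
v 15 robot-end edge u -75.2; v 30 robot-end edge u -75.2; v 45 robot-end edge u -75.2; v 60 robot-end edge u -75.2; v 70 robot-end edge u -75.2; 
u -60 -y edge 2.3 +y edge 81.1
u -45 -y edge None +y edge 84.9
u -30 -y edge None +y edge 85.2
u -15 -y edge None +y edge 85.1
u 0 -y edge None +y edge 84.9
u 15 -y edge None +y edge 85.1
u 30 -y edge None +y edge 102.8
u 45 -y edge None +y edge None
box z robot end 121.45388695232629 fit plane [ 2.40716119e-03 -2.20982350e-04  1.21991880e+02]
box robot end u -69.02886281755556 (want -70) v range [14.38902329 71.65409289] mid 43.02155809040948 (want 43)
u -59.0 [14.3 71.7] u -49.0 [14.3 71.7] u -39.0 [14.4 71.8] u -29.0 [14.4 71.6] 
tcp [606.7 163.1  59.2] rot [-3.108  0.004  3.086] q7 1.29 F [-0.3 -0.1 -4.3] w 58.9 t 31.35
slide [  1.5  -1.  -52.8] turn -0.00234772591014365
```

View pics/w25.png

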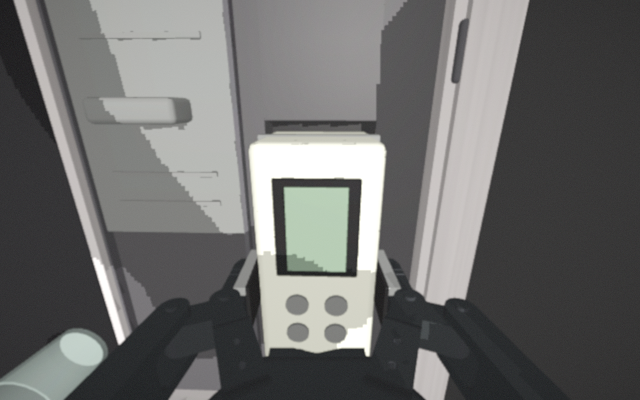

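View pics/s25.png

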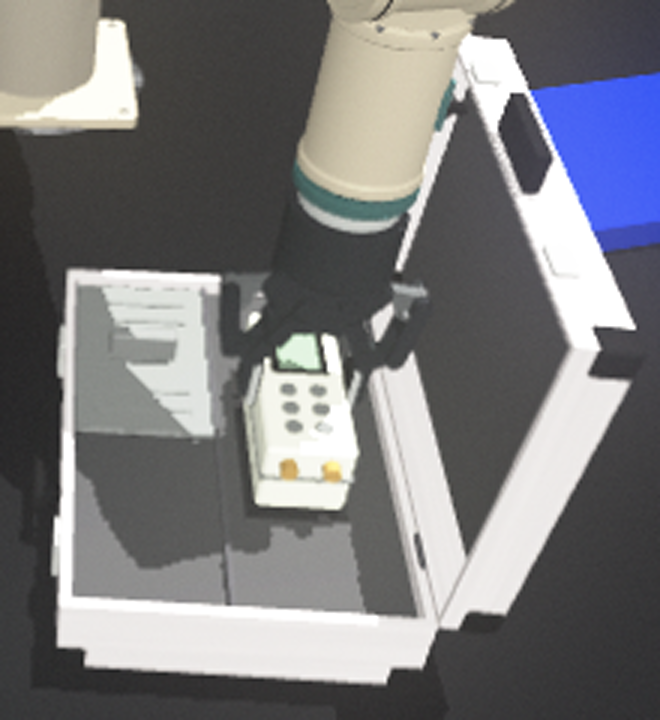

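Aligned: u -69 and v 43. In.

Request:
play_rows(slide=[[1,0,7],[1,1,14],[1,1,21],[1,1,26],[1,1,30]], turn=[0,0,0,0,0], fingers=[0,0,0,0,0])

```text
clock: 32.08
eef_pos: [605.9, 163.1, 29.1]
tool_rot: [-3.108, 0.005, 3.086]
force: [-0.1, 0.8, -4.6]
width: 58.6
```

```bash
python3 well.py|tail -5; python3 - <<'E'
from h import *
im,d=vision.get_image('wrist'); cv2.imwrite('pics/w26.png',im)
E
```

```text
box z robot end 91.73054322184896 fit plane [3.69550320e-03 1.28262220e-03 9.23149687e+01]
box robot end u -69.54202009201848 (want -70) v range [14.46110488 71.71369373] mid 43.087399302204496 (want 43)
u -60.0 [14.5 71.7] u -50.0 [14.4 71.7] u -40.0 [14.4 71.8] u -30.0 [14.4 71.7] 
tcp [605.6 163.1  28.7] rot [-3.108  0.004  3.086] q7 1.29 F [ 0.   0.7 -5.1] w 58.8 t 32.12
slide [  0.4  -2.  -83.3] turn -0.0023117842899009755
```

View pics/w26.png

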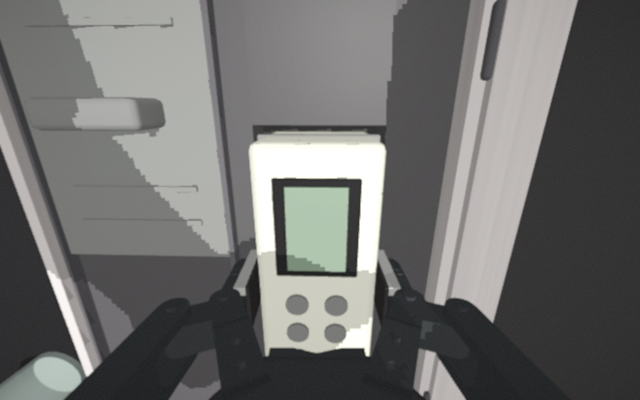

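About 2 mm above the floor, flat and well centred. Lower 2 mm, open and rise.

Request:
play_rows(slide=[[0,0,2],[0,0,2],[0,0,2],[0,0,2],[0,0,2]], turn=[0,0,0,0,0], fingers=[0,0,0.95,0.95,0.95])

```text
clock: 32.8
eef_pos: [606.2, 163.1, 27.6]
tool_rot: [-3.108, 0.005, 3.086]
force: [0.1, 0.1, 0.5]
width: 80.8
```

Request:
play_rows(slide=[[0,0,-10],[0,1,-40],[0,3,-90],[0,5,-140],[0,6,-190]], turn=[0,0,0,0,0], fingers=[1,1,1,1,1])

```text
clock: 33.42
eef_pos: [605.9, 175.8, 219.9]
tool_rot: [-3.109, 0.006, 3.086]
force: [0.0, 0.4, 0.1]
width: 85.2
```

```bash
python3 - <<'E'
from h import *
c=vision.camera_params('wrist');im,d=vision.get_image('wrist'); cv2.imwrite('pics/w27.png',im)
P,px=cloud(c,np.ones(d.shape,bool),d)
ok=(abs(P[:,2]-89)<5)&(abs(P[:,0]-605)<90)&(abs(P[:,1]-165)<45)
A=P[ok];r=cv2.minAreaRect(A[:,:2].astype(np.float32)); print(r,np.median(A[:,2]),np.linalg.lstsq(np.c_[A[:,:2]-A[:,:2].mean(0),np.ones(len(A))],A[:,2],rcond=None)[0], 'want ctr (605.4,166.1)')
delta([0,0,0])
E
```

```text
((605.3754272460938, 165.6603240966797), (60.12358856201172, 139.6376953125), 86.84403228759766) 89.88704497038427 [-1.63055914e-03 -1.81129076e-03  8.99162333e+01] want ctr (605.4,166.1)
tcp [610.1 177.2 227.2] rot [-3.113  0.017  3.086] q7 1.25 F [2.8 0.3 4.8] w 85.1 t 33.48
slide [ 603.1 -204.6  222.7] turn None
```

View pics/w27.png

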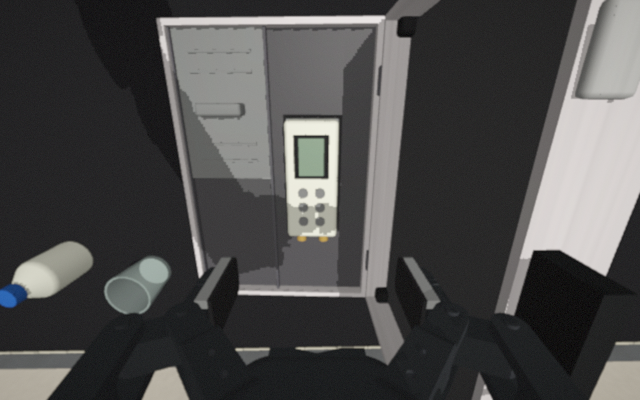

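The calibrator is seated at (605.4,165.7), top 88, flat. The cover grip is at its shut place, (217,110).

Now the lid. I rise, shut the fingers and turn the jaws parallel to the hinge.

Request:
play_rows(slide=[[0,-20,-30],[0,-40,-65],[0,-40,-100],[0,-40,-130],[0,-40,-145]], turn=[0,0.15,0.33,0.5,0.68], fingers=[0.5,0,0,0,0])

```text
clock: 34.1
eef_pos: [606.1, 141.5, 376.0]
tool_rot: [-3.134, 0.033, 2.4]
force: [1.2, 0.3, -0.3]
width: -0.2
```

Request:
play_rows(slide=[[0,0,0],[0,0,0],[0,0,0],[0,0,0],[0,0,0]], turn=[0.18,0.36,0.54,0.72,0.89], fingers=[0,0,0,0,0])

```text
clock: 34.72
eef_pos: [605.9, 141.5, 376.7]
tool_rot: [3.12, 0.026, 1.504]
force: [-1.1, 0.0, -0.0]
width: 0.0
```

```bash
python3 - <<'E'
from h import *
delta([610,350,365],-0.0535)
for n in ['scene','side']:
    c=vision.camera_params(n); im,d=vision.get_image(n); cv2.imwrite(f'pics/{n}28.png',im)
    P,px=cloud(c,np.ones(d.shape,bool),d)
    L=P[(P[:,0]>430)&(P[:,0]<800)&(P[:,1]>200)&(P[:,1]<400)&(P[:,2]>305)&(P[:,2]<345)]
    print(n,len(L),L.min(0).round(),L.max(0).round(), [L[abs(L[:,0]-x)<20][:,1].max().round() for x in (480,540,610,680,740) if (abs(L[:,0]-x)<20).any()])
E
```

```text
tcp [605.9 141.5 376.7] rot [3.12  0.026 1.504] q7 -0.12 F [-1.1  0.  -0. ] w 0.0 t 34.73
slide [208.6 -10.    6.1] turn -0.012728008957747727
scene 647 [444. 245. 305.] [783. 292. 332.] [np.float64(284.0), np.float64(276.0), np.float64(271.0), np.float64(255.0), np.float64(264.0)]
side 553 [439. 239. 305.] [779. 291. 332.] [np.float64(277.0), np.float64(281.0), np.float64(270.0), np.float64(268.0), np.float64(259.0)]
```

View pics/scene28.png

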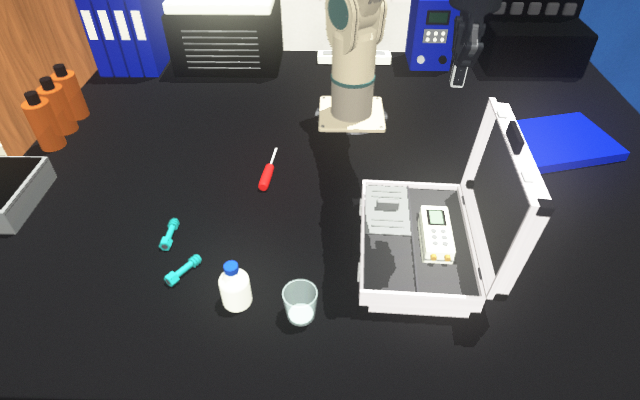

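The gripper is above (fingers at (460,75)); the lid is open and the kit is stowed. Crossing over the lid.

Request:
play_rows(slide=[[50,-2,0],[105,-5,0],[160,-8,0],[205,-10,0],[205,-10,0]], turn=[-0.012,-0.012,-0.012,-0.012,-0.012], fingers=[0,0,0,0,0])

```text
clock: 35.45
eef_pos: [606.8, 352.2, 369.3]
tool_rot: [3.123, 0.025, 1.532]
force: [0.2, -0.3, 0.6]
width: 0.0
```

```bash
python3 - <<'E'
from h import *
delta([612,345,252],-0.0535)
c=vision.camera_params('wrist');im,d=vision.get_image('wrist'); cv2.imwrite('pics/w29.png',im)
P,px=cloud(c,np.ones(d.shape,bool),d)
for z in (150,200,250,280,300):
    s=P[(abs(P[:,2]-z)<8)&(abs(P[:,0]-610)<60)&(P[:,1]>200)&(P[:,1]<330)]
    if len(s): print(z,len(s),np.percentile(s[:,1],[5,50,95]).round(1))
E
```

```text
tcp [606.8 352.2 369.3] rot [3.123 0.025 1.532] q7 -0.39 F [ 0.2 -0.3  0.6] w 0.0 t 35.45
slide [ -4.1   3.3 117.5] turn 0.015459453054930794
150 243 [277.6 280.7 283.5]
200 358 [280.9 284.1 287.1]
250 533 [284.3 287.3 290.4]
280 595 [286.3 289.1 292.4]
300 2175 [258.4 279.6 293. ]
```

View pics/w29.png

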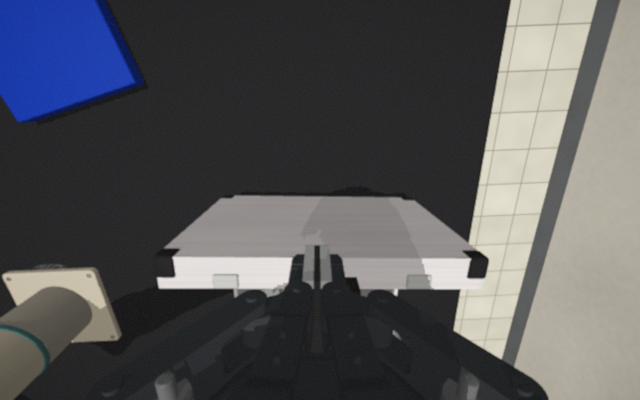

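The lid's outer face is at y 289 at z 280, so its angle is about 1.635 and the hinge line is near y 239.6. I go down behind it, 45 mm clear.

Request:
play_rows(slide=[[-3,3,40],[-4,3,80],[-4,3,110],[-4,3,121],[-4,3,121]], turn=[0.015,0.015,0.015,0.015,0.015], fingers=[0,0,0,0,0])

```text
clock: 36.12
eef_pos: [613.3, 340.0, 249.7]
tool_rot: [3.121, 0.027, 1.512]
force: [1.5, -0.3, 1.5]
width: 0.1
```

```bash
cat > lid.py <<'E'
import sys
from h import *
p,R,s=tool(); print('tcp',p.round(1),'rot',s['tool_rot'].round(3),'F',s['force'].round(1))
d=215
for th in map(float,sys.argv[1:]):
    yc=239.6-d*np.cos(th)+36*np.sin(th); zc=72+d*np.sin(th)+36*np.cos(th)
    t=np.array([611+(yc-239)*.0535,yc+11,zc-35.7]); print(th,t.round(1),R.inv().apply(t-p).round(1))
E
python3 lid.py 1.635 1.5 1.4 1.3 1.2 1.1
```

```text
tcp [613.3 340.  249.7] rot [3.121 0.027 1.512] F [ 1.5 -0.3  1.5]
1.635 [613.7 300.3 248.5] [-39.5   2.7   2.3]
1.5 [612.1 271.3 253.3] [-68.7   2.9  -1.6]
1.4 [611.  249.5 254.3] [-90.5   3.1  -2. ]
1.3 [609.8 227.8 253.1] [-112.3    3.2   -0.2]
1.2 [608.7 206.2 249.7] [-133.7    3.2    3.7]
1.1 [607.5 185.2 244.2] [-154.7    3.2    9.8]
```

Request:
play_rows(slide=[[-18,1,1],[-36,2,1],[-50,3,1],[-64,3,0],[-80,3,-1]], turn=[0,0,0,0,0], fingers=[0,0,0,0,0])

```text
clock: 36.75
eef_pos: [612.3, 261.4, 254.4]
tool_rot: [3.118, 0.023, 1.514]
force: [0.9, 4.5, 2.7]
width: -0.3
```

```bash
python3 lid.py 1.4 1.3 1.2 1.1 1.0; python3 - <<'E'
from h import *
im,d=vision.get_image('scene'); crop(im,340,20,600,330,2.3,'pics/s30.png')
E
```

```text
tcp [612.3 261.4 254.4] rot [3.118 0.023 1.514] F [0.9 4.5 2.7]
1.4 [611.  249.5 254.3] [-11.9  -0.7   0.4]
1.3 [609.8 227.8 253.1] [-33.7  -0.7   2.1]
1.2 [608.7 206.2 249.7] [-55.2  -0.7   5.9]
1.1 [607.5 185.2 244.2] [-76.1  -0.7  11.9]
1.0 [606.4 164.7 236.7] [-96.4  -0.9  19.9]
```

View pics/s30.png

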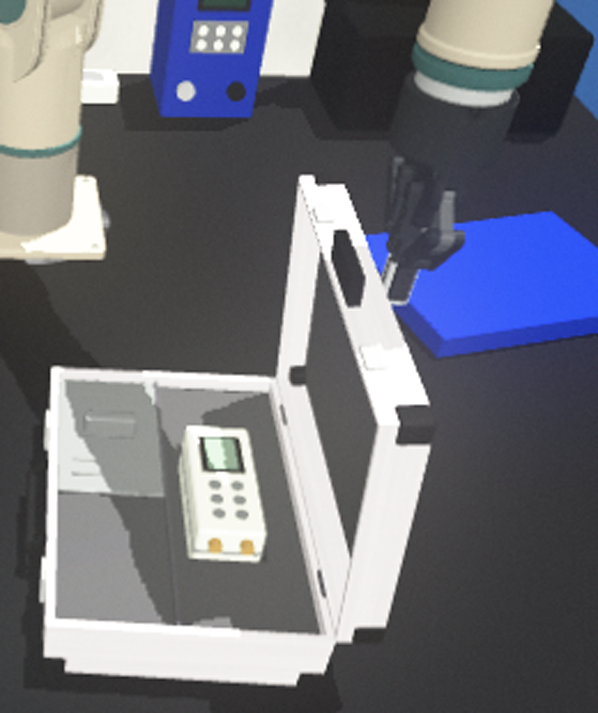

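The lid has passed upright with 4.5 N of push, as the model predicted. I follow the arc.

Request:
play_rows(slide=[[-17,0,1],[-34,-1,2],[-50,-1,5],[-66,-1,9],[-82,-1,14]], turn=[0,0,0,0,0], fingers=[0,0,0,0,0])

```text
clock: 37.42
eef_pos: [606.5, 174.2, 242.3]
tool_rot: [3.119, 0.026, 1.51]
force: [2.7, 4.0, -0.3]
width: 0.0
```

```bash
python3 lid.py 1.1 1.0 0.9 0.8 0.7 0.6 0.5
```

```text
tcp [606.5 174.2 242.3] rot [3.119 0.026 1.51 ] F [ 2.7  4.  -0.3]
1.1 [607.5 185.2 244.2] [11.   0.5 -2.2]
1.0 [606.4 164.7 236.7] [-9.3  0.4  5.9]
0.9 [605.4 145.2 227.1] [-28.6   0.3  16. ]
0.8 [604.4 126.6 215.6] [-46.9   0.2  28. ]
0.7 [603.5 109.4 202.3] [-63.8   0.   41.7]
0.6 [602.6  93.5 187.4] [-79.3  -0.2  57. ]
0.5 [601.9  79.2 171. ] [-93.2  -0.5  73.8]
```

Request:
play_rows(slide=[[-15,0,9],[-30,0,17],[-44,0,26],[-57,0,36],[-69,0,46]], turn=[0,0,0,0,0], fingers=[0,0,0,0,0])

```text
clock: 38.05
eef_pos: [602.7, 102.9, 197.3]
tool_rot: [3.12, 0.027, 1.51]
force: [0.0, 1.6, 1.9]
width: -0.3
```

```bash
python3 lid.py 0.7 0.6 0.5 0.4 0.3 0.2 0.1 0; python3 - <<'E'
from h import *
im,d=vision.get_image('scene'); crop(im,340,20,600,330,2.3,'pics/s31.png')
E
```

```text
tcp [602.7 102.9 197.3] rot [3.12  0.027 1.51 ] F [0.  1.6 1.9]
0.7 [603.5 109.4 202.3] [ 6.4  0.5 -5.2]
0.6 [602.6  93.5 187.4] [-9.1  0.3 10.1]
0.5 [601.9  79.2 171. ] [-23.    0.1  26.9]
0.4 [601.2  66.6 153.2] [-35.1  -0.2  45.1]
0.3 [600.6  55.8 134.2] [-45.3  -0.6  64.3]
0.2 [600.1  47.  114.3] [-53.6  -0.9  84.4]
0.1 [599.8  40.3  93.6] [-59.8  -1.3 105.3]
0.0 [599.5  35.6  72.3] [-63.9  -1.8 126.7]
```

View pics/s31.png

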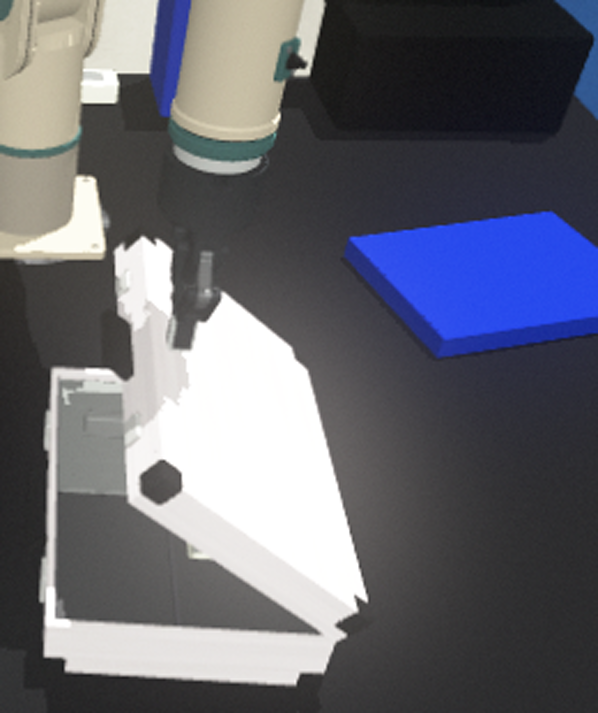

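The lid is about 40° open and following the tip. Continuing.

Request:
play_rows(slide=[[-11,0,12],[-22,0,25],[-31,0,38],[-39,0,51],[-45,0,64]], turn=[0,0,0,0,0], fingers=[0,0,0,0,0])

```text
clock: 38.72
eef_pos: [599.7, 52.9, 132.4]
tool_rot: [3.123, 0.029, 1.507]
force: [-1.2, -0.4, 0.8]
width: 0.0
```

```bash
python3 lid.py 0.3 0.2 0.1 0.05 0
```

```text
tcp [599.7  52.9 132.4] rot [3.123 0.029 1.507] F [-1.2 -0.4  0.8]
0.3 [600.6  55.8 134.2] [ 3.   0.7 -1.9]
0.2 [600.1  47.  114.3] [-5.2  0.5 18.3]
0.1 [599.8  40.3  93.6] [-11.4   0.1  39.2]
0.05 [599.6  37.7  83. ] [-13.7  -0.   49.8]
0.0 [599.5  35.6  72.3] [-15.4  -0.2  60.6]
```

Request:
play_rows(slide=[[-3,0,12],[-6,0,24],[-9,0,34],[-11,0,43],[-13,0,51]], turn=[0,0,0,0,0], fingers=[0,0,0,0,0])

```text
clock: 39.35
eef_pos: [599.5, 38.4, 81.2]
tool_rot: [3.123, 0.029, 1.507]
force: [-1.2, -0.9, 2.5]
width: -0.5
```

Request:
play_rows(slide=[[0,0,4],[0,0,8],[0,0,11],[0,0,11]], turn=[0,0,0,0], fingers=[0,0,0,0])

```text
clock: 39.85
eef_pos: [599.9, 38.1, 71.7]
tool_rot: [3.123, 0.028, 1.507]
force: [-3.8, 0.2, 12.0]
width: -0.0
```

Request:
play_rows(slide=[[0,0,2],[0,0,3],[0,0,3]], turn=[0,0,0], fingers=[0,0,0])

```text
clock: 40.22
eef_pos: [600.0, 38.2, 71.6]
tool_rot: [3.122, 0.027, 1.507]
force: [-6.8, -0.3, 21.6]
width: 0.2
```

Request:
play_rows(slide=[[0,0,-20],[0,0,-70],[-20,0,-120],[-60,0,-170],[-100,0,-200]], turn=[0,0,0,0,0], fingers=[0,0,0,0,0])

```text
clock: 40.85
eef_pos: [591.0, -56.1, 276.8]
tool_rot: [3.118, 0.026, 1.509]
force: [-0.3, -0.8, -0.4]
width: 0.0
```

```bash
python3 - <<'E'
from h import *
im,d=vision.get_image('scene'); cv2.imwrite('pics/s33.png',im)
im,d=vision.get_image('side'); cv2.imwrite('pics/d33.png',im)
c=vision.camera_params('wrist');im,d=vision.get_image('wrist'); cv2.imwrite('pics/w33.png',im)
P,px=cloud(c,np.ones(d.shape,bool),d)
A=P[(P[:,2]>90)&(P[:,2]<130)&(P[:,0]>450)&(P[:,0]<760)&(P[:,1]>20)&(P[:,1]<235)]
print(len(A),'lid top plane (dz/dx, dz/dy, z)',np.linalg.lstsq(np.c_[A[:,0]-603,A[:,1]-120,np.ones(len(A))],A[:,2],rcond=None)[0],np.percentile(A[:,2],[2,50,98]))
delta([0,0,0])
E
```

```text
29020 lid top plane (dz/dx, dz/dy, z) [ 7.85658696e-05 -1.44832792e-03  1.09395472e+02] [107.78616055 109.46022385 111.1033701 ]
tcp [590.9 -58.8 276.6] rot [3.117 0.027 1.503] q7 0.24 F [-0.9  0.8 -0.4] w 0.2 t 41.0
slide [  25.9 -600.2  261.3] turn None
```

View pics/s33.png

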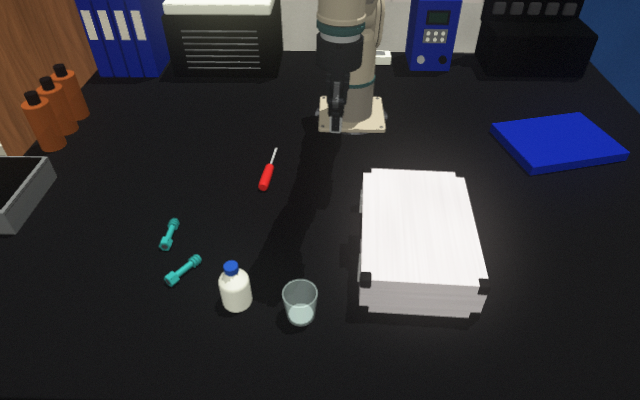

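View pics/d33.png

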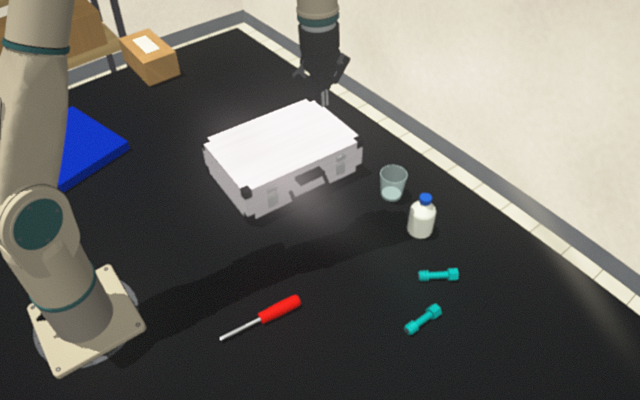

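The case is shut: the lid top plane is level to 0.0015 rad at z 109 (nominal 108 plus the camera's bias). The bottle, beaker, screwdriver and turquoise pieces stand as at the start, and the arm is clear. Handing in.

```bash
python3 - <<'E'
from h import *
s=ctrl.read_state(); print(abs(s['qd']).max(),s['force']); print(ctrl.finish_job())
E
```

```text
0.06855255178974326 [-0.91142872  0.76099867 -0.3531427 ]
the job is handed in; nothing more can be done
None
```

The kit is packed and the case is closed, and the job was handed in at about 41 s; no verdict is reported.

- **Adapters:** only two steel adapters were present. Both lie side by side on the bay floor. I left the two turquoise look-alikes alone.
- **Cover:** it is fully shut. It moved 159.5 mm back to its stop, and a later wrist view showed the grip in its shut place.
- **Calibrator:** it sits in its well, flat and display up. It measured about 0.5 mm from the centre, with its top at 88 mm, the seated height.
- **Lid:** it was pushed down in small steps of about 15 mm and pressed shut. Its top measured level to 0.0015 rad.
- **Bystanders:** the bottle, beaker and screwdriver look unmoved in the last pictures; I checked this by eye only. The arm was clear of everything.

Some readings disagreed:
- **Tool height:** the reported tool height was 35.7 mm lower than the true fingertip, so my first grasp of the cover grip closed on air. I measured the offset by touching the bench and corrected for it.
- **Finger width:** the width read about 2 mm small on the grip and the adapters.
- **Cameras:** the three cameras differed by up to 9 mm in y. I relied on the wrist camera, which agreed with the gripper to about 1 mm.

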